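Build the test-sieve tower on the shaker

TASK

Set up the sieve shaker for a run: one at a time, from the bottom up, seat the receiver pan in the shaker's table, then nest on it the fine, the medium and the coarse sieve, and close the tower with the lid. Each part must be fully home in the one below, level, and set down rather than dropped. Leave the beaker, the dish and the spatula where they are.

Things in the scene. Friction and masses are not known exactly. Their poses are not given: they have to be found in the camera images.
- pan_mid (a point): Receiver pan, closed brass floor, no mesh. Brass frame 62 mm wide, 36 tall, 120 g: 10 tall skirt tapering 51 to 44 wide at its foot; above it a 26 tall wall, bore 56, open top. A skirt goes 10 deep into the part below, 2.5 loose all round; nested points are 26 apart. Point: on the axis, 23 above the underside, mid-wall, where to grip (lower, fingers foul the part below); z up.
- sieve_fine_mid (a point): Fine sieve: close mesh, looks a dark grey floor. Brass frame 62 mm wide, 36 tall, 120 g: 10 tall skirt tapering 51 to 44 wide at its foot; above it a 26 tall wall, bore 56, open top. A skirt goes 10 deep into the part below, 2.5 loose all round; nested points are 26 apart. Point: on the axis, 23 above the underside, mid-wall, where to grip (lower, fingers foul the part below); z up.
- sieve_medium_mid (a point): Medium sieve: thin wires 4 apart, bench shows through. Brass frame 62 mm wide, 36 tall, 120 g: 10 tall skirt tapering 51 to 44 wide at its foot; above it a 26 tall wall, bore 56, open top. A skirt goes 10 deep into the part below, 2.5 loose all round; nested points are 26 apart. Point: on the axis, 23 above the underside, mid-wall, where to grip (lower, fingers foul the part below); z up.
- sieve_coarse_mid (a point): Coarse sieve: brass plate with 7 round 12.5 holes. Brass frame 62 mm wide, 36 tall, 120 g: 10 tall skirt tapering 51 to 44 wide at its foot; above it a 26 tall wall, bore 56, open top. A skirt goes 10 deep into the part below, 2.5 loose all round; nested points are 26 apart. Point: on the axis, 23 above the underside, mid-wall, where to grip (lower, fingers foul the part below); z up.
- lid_knob (a point): Lid, 120 g: brass disc 62 wide, 5 thick, on a 10 tall skirt (tapering 51 to 44 wide at its foot), with an upright round knob on top, 20 wide, 22 tall; 37 tall in all (mm). Point: middle of the knob, on the axis, 26 above the underside, 11 above the disc; z up. Nested on a sieve it is 29 above that sieve's point.
- shaker_seat (a point): Sieve shaker, fixed: white housing 120 x 120 mm, top 46 above the bench, small knob and keys in front (-x), on it a round aluminium table 80 wide, top 62 above the bench, with a round seat 56 wide, 10.5 deep, that takes the pan's skirt. Point: centre of the seat at the table's top face; z up. With the pan home, the pan's point is 13 above it.
- beaker_mid (a point): Bystander: small glass beaker, 49 x 47 x 59 mm, standing loose; the point is half-way up.
- dish_mid (a point): Bystander: shallow porcelain dish, 72 x 75 x 14 mm, loose; the point is half-way up.
- spatula_mid (a point): Bystander: thin steel spatula, 12 x 152 x 4 mm, lying loose along its y axis; the point is its middle.

How it is judged:
On the way, in this order (a step that is already met when the one before it is completed fails the run):
1. the receiver pan sits home in the shaker's seat ring (horizontal distance between pan_mid and shaker_seat below 0.005 m and z of pan_mid in the frame of shaker_seat between 0.0105 and 0.0155 m and angle between pan_mid's own z axis and vertical below 0.06 rad), for 0.2 s.
2. the fine sieve is nested on the pan (all of step 1 and horizontal distance between sieve_fine_mid and pan_mid below 0.005 m and z of sieve_fine_mid in the frame of pan_mid between 0.0235 and 0.0285 m and angle between sieve_fine_mid's own z axis and vertical below 0.06 rad), for 0.2 s.
3. the medium sieve is nested on the fine one (all of step 2 and horizontal distance between sieve_medium_mid and sieve_fine_mid below 0.005 m and z of sieve_medium_mid in the frame of sieve_fine_mid between 0.0235 and 0.0285 m and angle between sieve_medium_mid's own z axis and vertical below 0.06 rad), for 0.2 s.
4. the coarse sieve is nested on the medium one (all of step 3 and horizontal distance between sieve_coarse_mid and sieve_medium_mid below 0.005 m and z of sieve_coarse_mid in the frame of sieve_medium_mid between 0.0235 and 0.0285 m and angle between sieve_coarse_mid's own z axis and vertical below 0.06 rad), for 0.2 s.
5. the lid is nested on the coarse sieve (all of step 4 and horizontal distance between lid_knob and sieve_coarse_mid below 0.005 m and z of lid_knob in the frame of sieve_coarse_mid between 0.0265 and 0.0315 m and angle between lid_knob's own z axis and vertical below 0.06 rad), for 0.2 s.
At the end, for the whole second after the job is handed in: From the bottom up on the shaker: pan, fine, medium, coarse sieve, lid; each within 5 mm of the axis of the part below, at its nested height within 2.5 mm and within 0.06 rad of level, all at rest; the beaker, dish and spatula within 30 mm of their starting places (all of step 5 and linear speed of each of pan, sieve_fine, sieve_medium, sieve_coarse, lid below 0.02 m/s and angular speed of each of pan, sieve_fine, sieve_medium, sieve_coarse, lid below 0.3 rad/s and distance of each of beaker_mid, dish_mid, spatula_mid from where it was at the start of the episode below 0.03 m); the robot touches nothing.
It fails at once if the beaker, the dish or the spatula is pushed more than 30 mm from its place, or the beaker is tipped (distance of any of beaker_mid, dish_mid, spatula_mid from where it was at the start of the episode above 0.03 m or angle between beaker_mid's own z axis and vertical above 0.5 rad).
It fails at once if a part is let fall (faster than 0.5 m/s out of the fingers: a drop of about 13 mm) ((contact force between the fingers and pan below 0.01 N and linear speed of pan above 0.5 m/s) or (contact force between the fingers and sieve_fine below 0.01 N and linear speed of sieve_fine above 0.5 m/s) or (contact force between the fingers and sieve_medium below 0.01 N and linear speed of sieve_medium above 0.5 m/s) or (contact force between the fingers and sieve_coarse below 0.01 N and linear speed of sieve_coarse above 0.5 m/s) or (contact force between the fingers and lid below 0.01 N and linear speed of lid above 0.5 m/s)).
It also fails if it takes over 125 s, if anything falls off the work surface, if the arm or the gripper's body presses on something with over 40 N, if the wrist force passes 120 N, or if a joint passes its speed limit or range.

ROBOT

A 6-joint arm with a two-finger parallel gripper is mounted at the origin on the work surface; the furniture and walls round the work are solid. World frame = base frame: x ahead of the robot, y to its left, z up, the work surface at z = 0. Lengths are in m, angles in rad, forces in N, time in s.
With the tool pointing down it reaches from about 0.275 to 0.875 m from the base axis. Payload 12.5 kg.
Tool frame: the origin (TCP) lies at the very end of the fingers, on their centre line; the grasp point (between the pads) lies 19 mm behind it; x points along the fingers, z is the direction in which the jaws open and shut, and the axes are right-handed (so a half turn about x gives the same grasp; the last joint's range is limited). The gripper opens to 85 mm and grips with 20 to 120 N. Pads are 22 mm wide; open, the fingers measure 114 mm over their backs; the gripper's body (76 mm by 85 mm) begins 54 mm behind the grasp point. The pads swing forward as they close: fully open they stand 13 mm farther back than shut.
Start: joints at [-1.261, 0.351, 1.652, -0, 1.139, -0.085], TCP at [0.212, -0.508, 0.231] pointing down, gripper open.
Joint ranges: [-2.75, 2.75], [-0.79, 2.1], [0.01, 2.65], [-1.57, 4.71], [0.07, 3.14], [-2.87, 2.87]. Speed limits (rad/s): [2.22, 2.22, 2.79, 3.14, 3.14, 3.14].

INTERFACE

Orientations are given as a unit quaternion [w, x, y, z].
In Python, from rig import r gives the robot as it stands. The module is installed in compiled form; this text tells all that it offers.
- The arm moves only by the tool send_rows, never from a script. Its arguments are lists of equal length, an entry for each row: "offset": the shift along the tool's x, y, z in mm, a list of three; "rotation": the turn, a rotation vector about the tool's x, y, z in degrees, a list of three; "claw": the closure in counts, from 0 (fully open) to 255 (shut). In form: {"offset": [[tx, ty, tz], ...], "rotation": [[rx, ry, rz], ...], "claw": [claw, ...]}. A call has 1 to 8 rows; each row is the pose to reach, as a shift and turn from the pose commanded when the call began, along the tool's axes at that moment; what a row does not reach only later rows make up. A row lasts 1/12 s, in which the tool goes at most 41.7 mm and 7.16 degrees, less where a joint would pass 70% of its speed; a pose out of reach is approached as far as the arm can. A call with a gripper value outside its range is refused whole. The fingers move at their own pace and stop on an object; "grip_force" is the grip in N (left out, the last holds). Time passes only in rows, so rows that repeat a pose let the fingers close. It gives the time, the measured TCP pose, the force and the opening at its end, in the units of the state.
- r.observe(): the state, without advancing time (a new reading comes with each control period).
- r.read_camera(name): name is "side" or "top" or "wrist"; returns the picture (420x560x3 uint8, blue, green, red); there is no depth.
- r.get_calibration(name): a dict with "intrinsics" (3x3 intrinsics, pixels), "rvec" (rotation vector, rad) and "tvec" (3), from world to camera coordinates, as OpenCV has them. Camera axes: x right, y down, z forward; pixel columns grow to the right and rows downward; lengths in m; the calibration is good to about 2 mm. The wrist camera is an equidistant fisheye: a pixel r from the principal point sees the ray r / f radians off the axis. A picture is of the moment at which its call begins: read the wrist's pose just before it. get_calibration takes no time and is no camera call; for the wrist camera it gives the pose at the moment of the call.
- r.close_job(): hands the job in, once; it reports no verdict.
Trained networks look in the newest picture that a camera, given by its name, has taken for a name from the list of things; names that differ only in an ending like _2 or _b are one class to them, and where a whole thing is asked for, a point or a joint stands for the part that bears it (a point fixed in the world has none). Each returns a list of dicts, best first, with "score" (0 to 1); they miss things now and then, are a little off and sometimes report something else, mostly with a low value. They report only what shows in the picture. A call takes as long as a camera call.
- r.boxes_of(camera, label): "centre" ([x, y, z] in m, in the coordinates of the camera as it stood for that picture, good to about 4 mm: the middle of the surface that is visible of it).
- r.masks_of(camera, label): "pixels" (420x560 bool, what is visible of it).
- r.tip_of(camera, label): "centre" ([x, y, z] in m, in the coordinates of the camera as it stood for that picture, good to about 4 mm: a listed point, or the origin of a listed thing).
The state is a dict: "clock": time; "qpos": joint angles; "qd": joint speeds; "joint_torque": joint torques, N m; "eef_pos": TCP position; "ee_rot": TCP orientation; "force": force on the tool from outside, world axes, zero at the start; "ft_torque": the same for the moment, N m; "opening": finger opening in m.
Only numpy, scipy, OpenCV 4.12 (cv2) and the standard library are available. Lean on these libraries where they do the work, as an engineer would, in place of code of your own. Each camera call takes 0.05 s, during which the arm holds its last target.

## Working session

There is one attempt and no reset: what is moved stays moved. The work goes in short steps, Python scripts to look and compute and a tool call to move; the robot and the scene stay as the last step left them, time stands still between calls to the robot, and variables do not carry over. Pictures are saved under pics/ and viewed, and the job is handed in when it is done.

Besides the shell and the picture viewer there is one more tool, called after "Emit:" as name(argument=value, ...) on one line, values as JSON. send_rows: Moves the arm, as the interface text tells. Its arguments: {"type":"object","properties":{"offset":{"type":"array"},"rotation":{"type":"array"},"claw":{"type":"array"},"grip_force":{"type":"number"}},"required":["offset","rotation","claw"]}

```bash
mkdir -p pics; ls; python3 - <<'E'
from rig import r
import cv2
s=r.observe(); print(s)
for c in ["side","top","wrist"]:
    k=r.get_calibration(c); print(c,k)
    im=r.read_camera(c); cv2.imwrite(f"pics/{c}0.png",im)
E
```

```text
pics
{'clock': 0.0, 'qpos': array([-1.26056701e+00,  3.51226106e-01,  1.65244987e+00,  4.03187659e-05,
        1.13911802e+00, -8.46128035e-02]), 'qd': array([-0.000221  , -0.0005951 , -0.00134918, -0.0007988 , -0.00053906,
       -0.00021228]), 'joint_torque': array([ 1.03009934e-03, -5.06093395e+01, -2.91399300e+01, -2.26240786e-07,
        4.50736494e-03,  4.67783806e-06]), 'eef_pos': array([ 0.21148419, -0.50733919,  0.23075418]), 'ee_rot': array([ 0.58803082,  0.39249691,  0.58867916, -0.39194742]), 'force': array([-0.04288671,  0.38683527,  0.0558335 ]), 'ft_torque': array([-0.03828172, -0.04646312,  0.03071443]), 'opening': 0.08536133410317924}
side {'intrinsics': array([[477.46571235,   0.        , 284.43033289],
       [  0.        , 477.46571235, 211.11809593],
       [  0.        ,   0.        ,   1.        ]]), 'rvec': array([ 2.32074669, -0.11414189,  0.05096726]), 'tvec': array([-0.52929391,  0.18361919,  0.82233296])}
top {'intrinsics': array([[389.50139608,   0.        , 279.37917188],
       [  0.        , 389.50139608, 212.31078193],
       [  0.        ,   0.        ,   1.        ]]), 'rvec': array([ 2.13464602, -2.1653157 ,  0.12974767]), 'tvec': array([0.11827835, 0.53444942, 0.86735467])}
wrist {'intrinsics': array([[325.1922621 ,   0.        , 280.28953945],
       [  0.        , 325.1922621 , 206.92471303],
       [  0.        ,   0.        ,   1.        ]]), 'rvec': array([-2.39932667,  1.60026411,  0.24189654]), 'tvec': array([-0.54946952, -0.03716797,  0.37963483])}
```

View pics/side0.png

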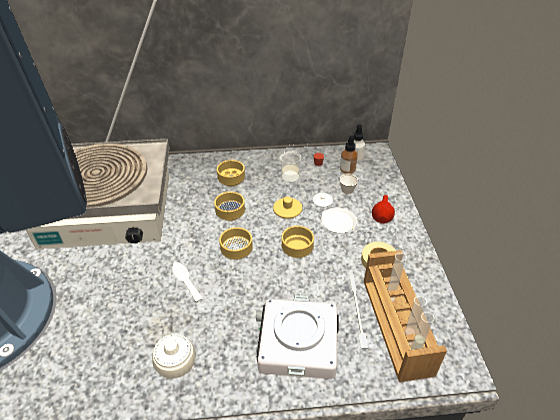

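View pics/top0.png

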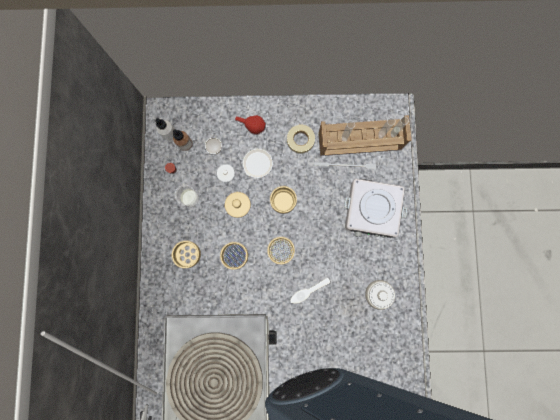

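View pics/wrist0.png

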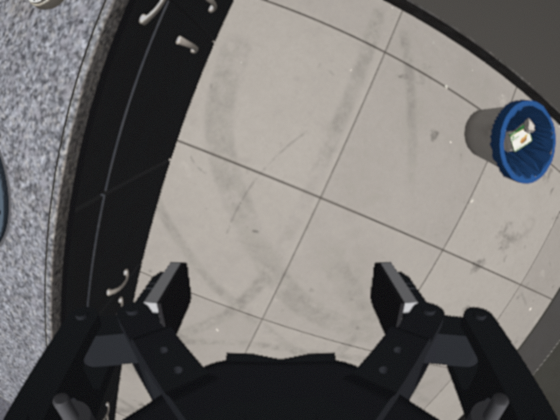

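```bash
cat > h.py <<'E'
import numpy as np, cv2
from rig import r
from scipy.spatial.transform import Rotation as R
def cam(c):
    k=r.get_calibration(c); M=R.from_rotvec(k['rvec']).as_matrix(); return k['intrinsics'],M,np.array(k['tvec'])
def w(c,p):
    K,M,t=cam(c); return M.T@(np.array(p)-t)
def ray(c,uv):
    K,M,t=cam(c); u=(np.array(uv)-K[:2,2])/K[0,0]
    if c=='wrist':
        th=np.linalg.norm(u); d=np.array([*(u/max(th,1e-9)*np.sin(th)),np.cos(th)])
    else: d=np.array([*u,1.])
    return -M.T@t, M.T@d
def plane(c,uv,z):
    o,d=ray(c,uv); return o+d*(z-o[2])/d[2]
def proj(c,P):
    K,M,t=cam(c); p=M@np.array(P)+t
    if c=='wrist':
        rr=np.hypot(p[0],p[1]); th=np.arctan2(rr,p[2]); return K[:2,2]+K[0,0]*th*p[:2]/max(rr,1e-9)
    return K[:2,2]+K[0,0]*p[:2]/p[2]
names="pan_mid sieve_fine_mid sieve_medium_mid sieve_coarse_mid lid_knob shaker_seat beaker_mid dish_mid spatula_mid".split()
E
python3 - <<'E'
from h import *
for c in ["top","side"]:
    r.read_camera(c)
    for n in names:
        for d in r.tip_of(c,n)[:2]:
            print(c,n,round(d['score'],2),w(c,d['centre']).round(4),proj(c,w(c,d['centre'])).round(0))
print(r.observe()['clock'])
E
```

```text
top pan_mid 0.79 [0.5676 0.1005 0.0232] [284. 200.]
top pan_mid 0.69 [0.4478 0.1121 0.022 ] [279. 251.]
top sieve_fine_mid 0.65 [0.4392 0.2171 0.0199] [234. 255.]
top sieve_medium_mid 0.93 [0.4488 0.11   0.0259] [280. 250.]
top sieve_coarse_mid 0.86 [0.4433 0.3286 0.0214] [186. 254.]
top lid_knob 0.85 [0.5595 0.2118 0.0262] [236. 204.]
top shaker_seat 0.56 [ 0.54   -0.1097  0.0596] [377. 208.]
top beaker_mid 0.57 [0.5761 0.3278 0.0268] [187. 197.]
top dish_mid 0.84 [0.6595 0.1657 0.0087] [256. 164.]
top dish_mid 0.52 [0.5765 0.3265 0.0264] [188. 197.]
top spatula_mid 0.68 [ 0.6563 -0.0532  0.0015] [346. 164.]
side pan_mid 0.86 [0.5677 0.1024 0.024 ] [298. 241.]
side sieve_fine_mid 0.84 [0.4387 0.2184 0.0198] [230. 207.]
side sieve_medium_mid 0.69 [0.4506 0.1109 0.0215] [237. 244.]
side sieve_coarse_mid 0.75 [0.4441 0.331  0.0252] [231. 172.]
side lid_knob 0.63 [0.5559 0.2136 0.0248] [286. 203.]
side shaker_seat 0.58 [ 0.548  -0.1071  0.0625] [302. 323.]
side dish_mid 0.92 [0.6573 0.1661 0.0054] [337. 222.]
side dish_mid 0.71 [0.5688 0.1011 0.0219] [298. 243.]
side spatula_mid 0.59 [ 6.533e-01 -4.600e-02  4.000e-04] [356. 309.]
1.15
```

The pictures show the pan at top (284,200), the medium at (280,250), the fine at (234,255), the coarse at (186,254), the lid at (237,204) and the shaker at (377,208). All of them stand upright. Next I'll refine the positions with silhouettes.

```bash
cat >> h.py <<'E'
def circ(x,y,z,rad,n=72):
    a=np.linspace(0,2*np.pi,n,endpoint=False); return np.c_[x+rad*np.cos(a),y+rad*np.sin(a),np.full(n,z)]
def sil(c,x,y,prof,z0=0):
    m=np.zeros((420*4,560*4),np.uint8)
    for (a,b) in zip(prof[:-1],prof[1:]):
        P=np.r_[circ(x,y,z0+a[0],a[1]),circ(x,y,z0+b[0],b[1])]
        q=np.array([proj(c,p) for p in P])
        cv2.fillConvexPoly(m,cv2.convexHull((q*4+2).astype(np.float32)).round().astype(np.int32),1)
    return m
FR=[(0,.022),(.010,.0255),(.010,.031),(.036,.031)]
LID=[(0,.022),(.010,.0255),(.010,.031),(.015,.031),(.015,.010),(.037,.010)]
def fit(c,mask,prof,x,y,z0=0):
    ys,xs=np.nonzero(mask); t=np.array([xs.mean(),ys.mean()]); zc=z0+.025
    for _ in range(5):
        m=sil(c,x,y,prof,z0); mm=cv2.moments(m,True); g=np.array([mm['m10'],mm['m01']])/mm['m00']/4-.375
        base=proj(c,[x,y,zc]); P=plane(c,base+(t-g),zc); x,y=P[:2]
    return x,y,mask.sum(),m.sum()/16
E
python3 - <<'E'
from h import *
s=r.observe(); print(R.from_quat(np.roll(s['ee_rot'],-1)).as_matrix().round(3))
g={'pan_mid':(.568,.101),'sieve_fine_mid':(.439,.217),'sieve_medium_mid':(.449,.111),'sieve_coarse_mid':(.444,.33),'lid_knob':(.558,.212)}
for c in ['top','side']:
    im=r.read_camera(c); 
    for n,(x,y) in g.items():
        for d in r.masks_of(c,n)[:2]:
            print(c,n,round(d['score'],2),np.round(fit(c,d['pixels'],LID if 'lid' in n else FR,x,y),4))
    u,v=proj(c,[.545,-.108,.06]).astype(int)
    cv2.imwrite(f'pics/z{c}.png',cv2.resize(im[v-50:v+50,u-60:u+60],None,fx=6,fy=6,interpolation=cv2.INTER_CUBIC)); print(u-60,v-50)
E
```

```text
[[ 0.     0.923  0.385]
 [-0.     0.385 -0.923]
 [-1.     0.     0.   ]]
top pan_mid 0.81 [5.679000e-01 1.028000e-01 5.800000e+02 5.948125e+02]Traceback (most recent call last):
  File "<stdin>", line 8, in <module>
  File "h.py", line 36, in fit
    m=sil(c,x,y,prof,z0); mm=cv2.moments(m,True); g=np.array([mm['m10'],mm['m01']])/mm['m00']/4-.375
  File "h.py", line 28, in sil
    q=np.array([proj(c,p) for p in P])
                ~~~~^^^^^
  File "h.py", line 17, in proj
    K,M,t=cam(c); p=M@np.array(P)+t
          ~~~^^^
  File "h.py", line 5, in cam
    k=r.get_calibration(c); M=R.from_rotvec(k['rvec']).as_matrix(); return k['intrinsics'],M,np.array(k['tvec'])
ValueError: time passes only in moves, steps and waits
```

```bash
sed -i 's/^def cam(c):/_C={}\ndef cam(c,fresh=False):\n    if c in _C and not fresh: return _C[c]/; s/; return k\[.intrinsics.\],M,np.array(k\[.tvec.\])/; _C[c]=(k["intrinsics"],M,np.array(k["tvec"])); return _C[c]/; s/q\*4+2/q*4+1.5/' h.py; cat > look1.py <<'E'
from h import *
g={'pan_mid':(.568,.101),'sieve_fine_mid':(.439,.217),'sieve_medium_mid':(.449,.111),'sieve_coarse_mid':(.444,.33),'lid_knob':(.558,.212)}
for c in ['top','side']:
    im=r.read_camera(c); 
    u,v=proj(c,[.545,-.108,.06]).astype(int)
    cv2.imwrite(f'pics/z{c}.png',cv2.resize(im[v-50:v+50,u-60:u+60],None,fx=6,fy=6,interpolation=cv2.INTER_CUBIC)); print(u-60,v-50)
    for n,(x,y) in g.items():
        for d in r.masks_of(c,n)[:2]:
            f=fit(c,d['pixels'],LID if 'lid' in n else FR,x,y)
            print(c,n,round(d['score'],2),np.round(f[:2],4),int(f[2]),int(f[3]))
print(r.observe()['clock'])
E
python3 look1.py
```

```text
316 155
top pan_mid 0.66 [0.5668 0.101 ] 548 594
top sieve_fine_mid 0.52 [0.581  0.3302] 420 627
top sieve_medium_mid 0.73 [0.45   0.1079] 450 589
top sieve_medium_mid 0.47 [0.5578 0.2094] 530 603
top sieve_coarse_mid 0.94 [0.4423 0.3323] 462 649
top lid_knob 0.69 [0.5598 0.2109] 523 545
239 274
side pan_mid 0.92 [0.5666 0.1047] 907 898
side sieve_fine_mid 0.72 [0.4377 0.2194] 736 757
side sieve_medium_mid 0.57 [0.4488 0.1119] 853 907
side sieve_coarse_mid 0.79 [0.4421 0.3298] 619 639
side lid_knob 0.78 [0.5568 0.2127] 550 529
1.85
```

View pics/ztop.png

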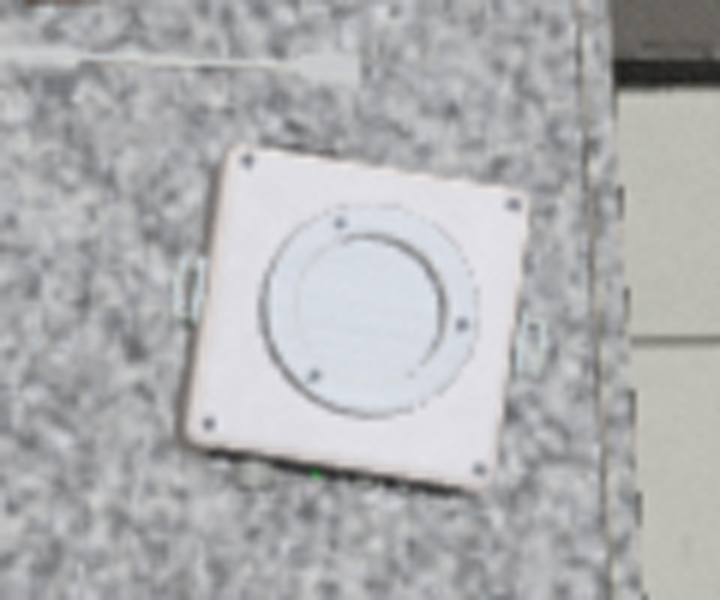

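View pics/zside.png

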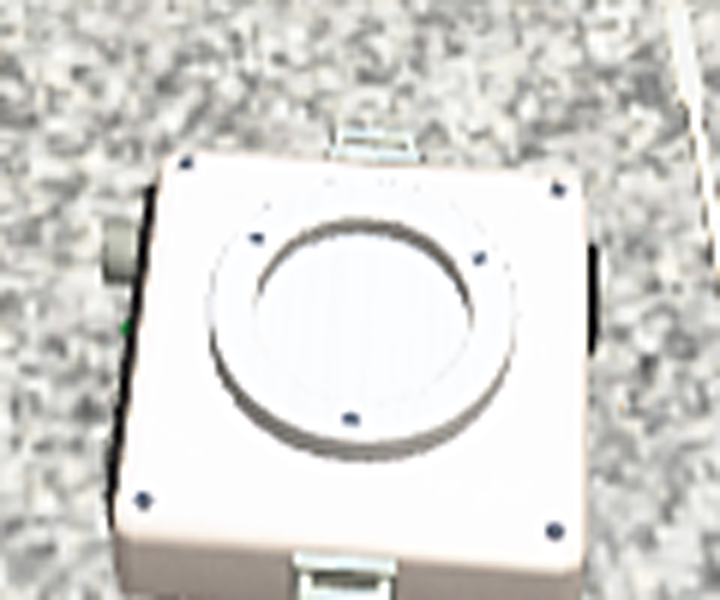

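```bash
python3 - <<'E'
from h import *
S={'top':((316,155),[(340,222),(462,324),(315,375)]),'side':((239,274),[(257,238),(479,258),(351,419)])}
E={'top':[(268,310),(478,310),(370,204),(372,405)],'side':[(210,310),(516,310)]}
def cc(P):
    A=2*(P[1:]-P[0]); b=(P[1:]**2).sum(1)-(P[0]**2).sum(); return np.linalg.solve(A,b)
for c,(o,p) in S.items():
    P=np.array([plane(c,(np.array(q)+.5)/6-.5+o,.062)[:2] for q in p]); C=cc(P); print(c,C.round(4),np.linalg.norm(P-C,axis=1).round(4))
    for q in E[c]: print(plane(c,(np.array(q)+.5)/6-.5+o,.062)[:2].round(4))
E
```

```text
top [ 0.5444 -0.1105] [0.034 0.034 0.034]
[ 0.5436 -0.0716]
[ 0.5424 -0.15  ]
[ 0.5834 -0.1115]
[ 0.5073 -0.1088]
side [ 0.5438 -0.1078] [0.0339 0.0339 0.0339]
[ 0.5044 -0.106 ]
[ 0.5831 -0.1137]
```

Emit:
send_rows(offset=[[0,31,-24],[0,62,-48],[0,93,-71],[0,124,-95],[0,155,-119],[0,187,-142],[0,218,-166],[0,250,-190]], rotation=[[5.6,0,0],[11.3,0,0],[17,0,0],[22.65,0,0],[22.65,0,0],[22.65,0,0],[22.65,0,0],[22.65,0,0]], claw=[0,0,0,0,0,0,0,0])

```text
clock: 2.52
eef_pos: [0.3698, -0.2344, 0.2315]
ee_rot: [0.5, 0.5, 0.5, -0.5]
force: [1.0, -1.2, 0.0]
opening: 0.0853
```

Emit:
send_rows(offset=[[0,20,-34],[0,40,-68],[0,60,-102],[0,80,-136],[0,100,-170],[5,120,-204],[15,140,-238],[25,159,-272]], rotation=[[0,0,0],[0,0,0],[0,0,0],[0,0,0],[0,0,0],[0,0,0],[0,0,0],[0,0,0]], claw=[0,0,0,0,0,0,0,0])

```text
clock: 3.18
eef_pos: [0.5293, 0.0378, 0.2063]
ee_rot: [0.5, 0.5, 0.5, -0.5]
force: [0.6, -0.8, 0.3]
opening: 0.0855
```

Emit:
send_rows(offset=[[8,20,-34],[15,39,-67],[15,39,-67],[15,39,-67]], rotation=[[0,0,0],[0,0,0],[0,0,0],[0,0,0]], claw=[0,0,0,0])

```text
clock: 3.52
eef_pos: [0.5675, 0.1042, 0.1905]
ee_rot: [0.5, 0.499, 0.501, -0.5]
force: [-0.3, 0.6, 0.1]
opening: 0.0856
```

```bash
python3 - <<'E'
from h import *
s=r.observe(); print(s['eef_pos'],s['qpos'].round(2),s['clock'])
cam('wrist'); im=r.read_camera('wrist'); cv2.imwrite('pics/w1.png',im)
K,M,t=cam('wrist'); print('cam pos',-M.T@t, 'axis',M[2])
p=s['eef_pos']; print('tcp px',proj('wrist',p))
for n in ['pan_mid']:
    for d in r.tip_of('wrist',n)[:2]+r.boxes_of('wrist',n)[:1]: print(n,d['score'],w('wrist',d['centre']).round(4))
    for d in r.masks_of('wrist',n)[:1]: print(np.round(fit('wrist',d['pixels'],FR,.567,.103),4))
E
```

```text
[0.56750052 0.104169   0.19046602] [ 0.1   0.44  1.62 -0.    1.08  1.67] 3.5167
cam pos [0.6433805  0.10455526 0.33273624] axis [-2.95303041e-01 -5.71707320e-04 -9.55403468e-01]
tcp px [280.80382082 268.77641866]
pan_mid 0.56 [0.5684 0.102  0.0251]
pan_mid 0.78 [0.5661 0.0992 0.0122]
[5.6830000e-01 1.0460000e-01 3.4400000e+03 3.4934375e+03]
```

View pics/w1.png

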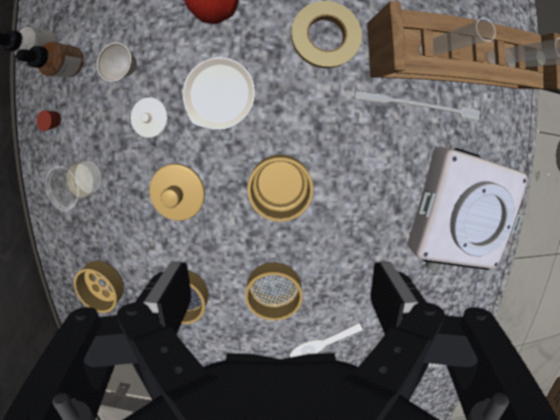

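The wrist view shows the pan at (281,188) under the TCP, and the fit gives (0.568, 0.105). I'm going down now.

Emit:
send_rows(offset=[[35,0,0],[70,0,0],[105,0,0],[135,0,0],[160,0,0],[178,0,0],[185,0,0],[185,0,0]], rotation=[[0,0,0],[0,0,0],[0,0,0],[0,0,0],[0,0,0],[0,0,0],[0,0,0],[0,0,0]], claw=[0,0,0,0,0,0,0,0], grip_force=30)

```text
clock: 4.38
eef_pos: [0.5667, 0.1019, 0.0054]
ee_rot: [-0.499, -0.5, -0.5, 0.501]
force: [-0.2, 0.1, -0.3]
opening: 0.0855
```

Emit:
send_rows(offset=[[0,0,0],[0,0,0],[0,0,0],[0,0,0],[0,0,0],[0,0,0],[0,0,0],[0,0,0]], rotation=[[0,0,0],[0,0,0],[0,0,0],[0,0,0],[0,0,0],[0,0,0],[0,0,0],[0,0,0]], claw=[40,70,100,100,100,100,100,100])

```text
clock: 5.05
eef_pos: [0.5684, 0.1027, 0.0081]
ee_rot: [0.501, 0.501, 0.499, -0.499]
force: [-1.0, -2.5, 7.6]
opening: 0.0602
```

```bash
python3 - <<'E'
from h import *
s=r.observe(); print(s['eef_pos'],s['opening'],s['force'],s['clock'])
im=r.read_camera('wrist'); cv2.imwrite('pics/w2.png',im)
im=r.read_camera('side'); cv2.imwrite('pics/s2.png',cv2.resize(im[170:310,220:400],None,fx=4,fy=4,interpolation=cv2.INTER_CUBIC))
E
```

```text
[0.56844446 0.10265561 0.00810339] 0.060191809024926796 [-1.00789049 -2.53755396  7.57775216] 5.05
```

View pics/w2.png

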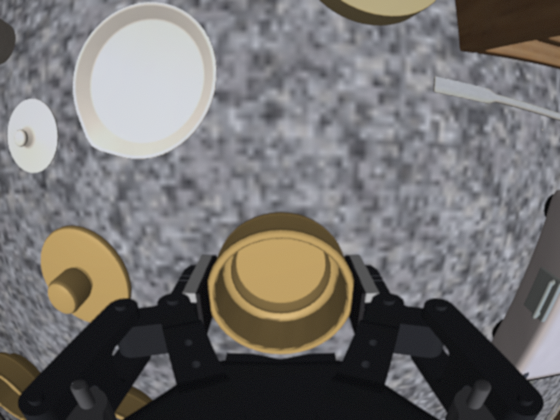

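View pics/s2.png

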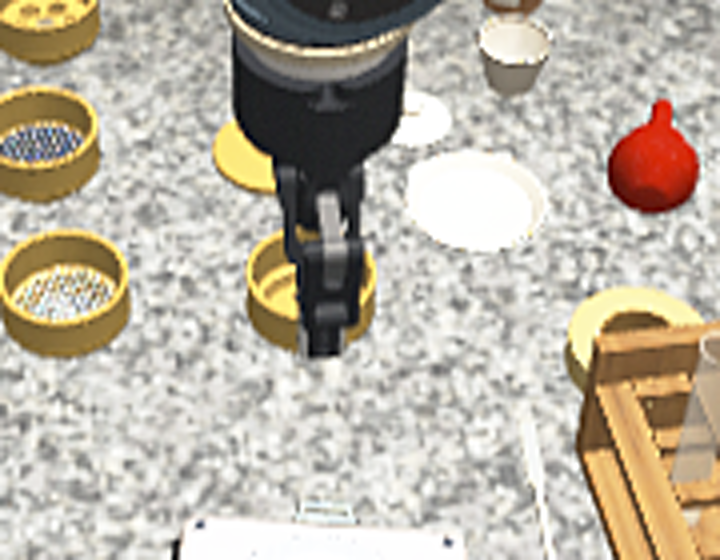

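```bash
python3 - <<'E'
from h import *
for y in (.0735,.066,.060):
    for z in (0,.006,.012,.02): print(y,z,((proj('side',[.568,y,z])-[220,170])*4+1.5).round(0))
for i in range(1): print(r.observe()['eef_pos'],r.observe()['force'])
E
```

```text
0.0735 0 [319. 366.]
0.0735 0.006 [319. 357.]
0.0735 0.012 [320. 349.]
0.0735 0.02 [320. 338.]
0.066 0 [321. 377.]
0.066 0.006 [321. 369.]
0.066 0.012 [321. 361.]
0.066 0.02 [322. 350.]
0.06 0 [322. 387.]
0.06 0.006 [323. 379.]
0.06 0.012 [323. 370.]
0.06 0.02 [323. 359.]
[0.56847038 0.10264453 0.00813304] [-1.22009009 -1.44080558  7.31937515]
```

Emit:
send_rows(offset=[[-10,0,0],[-35,0,0],[-70,0,0],[-105,0,0],[-120,0,0],[-120,0,0]], rotation=[[0,0,0],[0,0,0],[0,0,0],[0,0,0],[0,0,0],[0,0,0]], claw=[100,100,100,100,100,100])

```text
clock: 5.65
eef_pos: [0.5694, 0.103, 0.1314]
ee_rot: [0.502, 0.502, 0.498, -0.498]
force: [0.4, 0.0, -1.2]
opening: 0.0598
```

```bash
cat > held.py <<'E'
from h import *
import sys
n=sys.argv[1]; prof=LID if 'lid' in n else FR
s=r.observe(); p=s['eef_pos']; print(p.round(4),s['opening'].round(4),s['force'].round(1),s['clock'],R.from_quat(np.roll(s['ee_rot'],-1)).as_matrix()[:,0].round(3))
cam('wrist',True); im=r.read_camera('wrist')
cv2.imwrite(f'pics/{sys.argv[2]}.png',im)
for d in r.tip_of('wrist',n)[:1]: print('tip',d['score'],(w('wrist',d['centre'])-p).round(4))
E
python3 held.py pan_mid w3
```

```text
Traceback (most recent call last):
  File "held.py", line 4, in <module>
    s=r.observe(); p=s['eef_pos']; print(p.round(4),s['opening'].round(4),s['force'].round(1),s['clock'],R.from_quat(np.roll(s['ee_rot'],-1)).as_matrix()[:,0].round(3))
                                                    ^^^^^^^^^^^^^^^^^^
AttributeError: 'float' object has no attribute 'round'
```

```bash
sed -i "s/s\['opening'\].round(4)/round(s['opening'],4)/" held.py; python3 held.py pan_mid w3
```

```text
[0.5694 0.103  0.1314] 0.0598 [ 0.4  0.  -1.2] 5.65 [ 0.008  0.001 -1.   ]
tip 0.81 [-0.0022 -0.0003  0.0136]
```

View pics/w3.png

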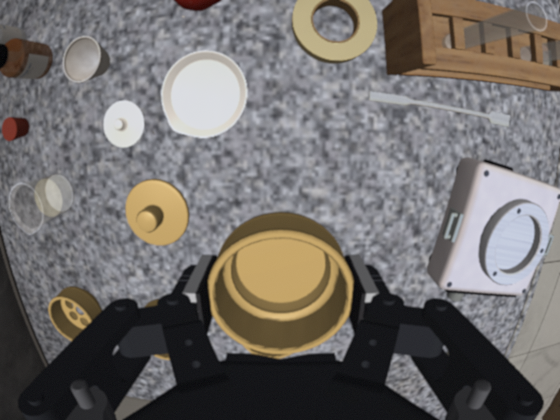

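Emit:
send_rows(offset=[[0,-3,25],[0,-7,60],[0,-11,100],[0,-16,140],[0,-20,175],[0,-23,200],[0,-24,212],[0,-24,212]], rotation=[[0,0,-0.45],[0,0,-0.45],[0,0,-0.45],[0,0,-0.45],[0,0,-0.45],[0,0,-0.45],[0,0,-0.45],[0,0,-0.45]], claw=[100,100,100,100,100,100,100,100])

```text
clock: 6.42
eef_pos: [0.5425, -0.1111, 0.1251]
ee_rot: [-0.497, -0.498, -0.502, 0.503]
force: [-0.6, 0.1, -0.4]
opening: 0.0599
```

```bash
cat > over.py <<'E'
# overlay circles of expected part location from TCP in side/top
from h import *
import sys
n,tag=sys.argv[1],sys.argv[2]; x,y,zb=map(float,sys.argv[3:6])
for c in ['side','top']:
    im=r.read_camera(c)
    big=None
    u,v=proj(c,[.544,-.109,max(.06,zb-.03)]).astype(int); u0=max(0,u-60);v0=max(0,min(v-50,320))
    z=cv2.resize(im[v0:v0+100,u0:u0+120],None,fx=6,fy=6,interpolation=cv2.INTER_CUBIC)
    cv2.imwrite(f'pics/{tag}_{c}.png',z)
    for d in r.tip_of(c,n)[:1]: print(c,'tip',round(d['score'],2),w(c,d['centre']).round(4))
    for d in r.masks_of(c,n)[:1]:
        f=fit(c,d['pixels'],LID if 'lid' in n else FR,x,y,zb); print(c,'fit',np.round(f[:2],4),int(f[2]),int(f[3]))
E
python3 held.py pan_mid w4; python3 over.py pan_mid o4 .544 -.109 .123
```

```text
[ 0.5425 -0.1111  0.1251] 0.0599 [-0.6  0.1 -0.4] 6.4167 [-0.01  0.   -1.  ]
tip 0.96 [ 0.0015 -0.0031  0.0144]
side tip 0.71 [ 0.543  -0.1094  0.1379]
top tip 0.63 [0.5738 0.3242 0.0306]
top fit [0.4449 0.1083] 380 788
```

View pics/w4.png

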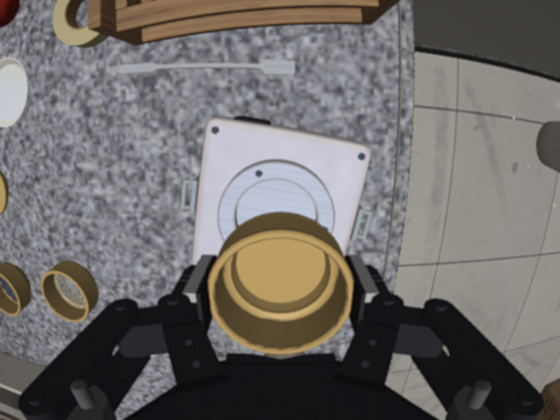

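View pics/o4_side.png

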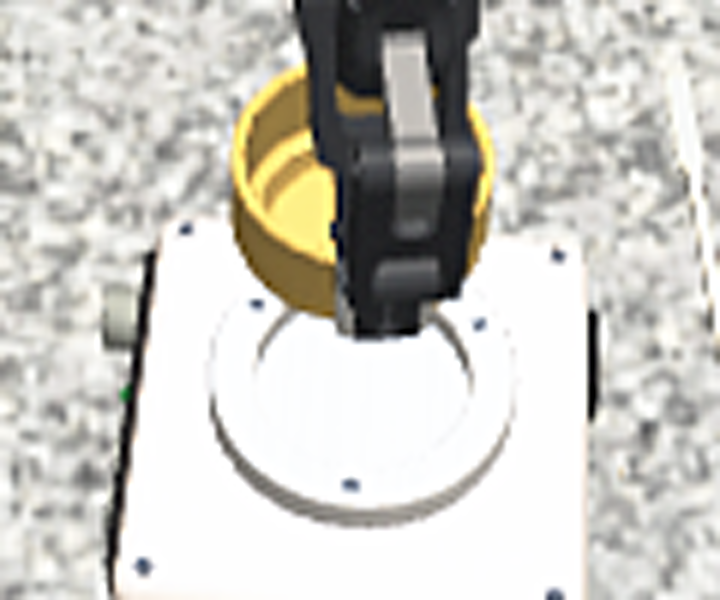

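The wrist view has the table centre at about column 277 and the pan at about 281. That puts the seat roughly 1.5 mm towards +y. I'll correct for that while lowering.

Emit:
send_rows(offset=[[5,0.5,-1.5],[20,0.5,-1.5],[35,0.5,-1.5],[46,0.5,-1.5],[52,0.5,-1.5],[57,0.5,-1.5],[61,0.5,-1.5],[61,0.5,-1.5]], rotation=[[0,0,0.45],[0,0,0.45],[0,0,0.45],[0,0,0.45],[0,0,0.45],[0,0,0.45],[0,0,0.45],[0,0,0.45]], claw=[100,100,100,100,100,100,100,100])

```text
clock: 7.48
eef_pos: [0.5432, -0.1077, 0.0648]
ee_rot: [-0.5, -0.5, -0.5, 0.5]
force: [0.6, -0.1, -1.3]
opening: 0.0602
```

Emit:
send_rows(offset=[[2,0,0],[4,0,0],[5,0,0],[6,0,0],[6,0,0]], rotation=[[0,0,0],[0,0,0],[0,0,0],[0,0,0],[0,0,0]], claw=[100,100,100,100,100])

```text
clock: 7.9
eef_pos: [0.5435, -0.1078, 0.0601]
ee_rot: [0.5, 0.5, 0.5, -0.5]
force: [-4.2, 0.8, 8.1]
opening: 0.06
```

```bash
python3 held.py pan_mid w5; python3 over.py pan_mid o5 .544 -.109 .052
```

```text
[ 0.5435 -0.1078  0.0601] 0.06 [-4.2  0.8  8.1] 7.9 [ 0. -0. -1.]
tip 0.73 [ 0.001  -0.0011  0.0142]
side tip 0.95 [ 0.543  -0.1099  0.075 ]
side fit [ 0.5287 -0.1096] 519 1514
top tip 0.6 [ 0.5426 -0.1048  0.0736]
top fit [0.438  0.2115] 574 690
```

View pics/o5_side.png

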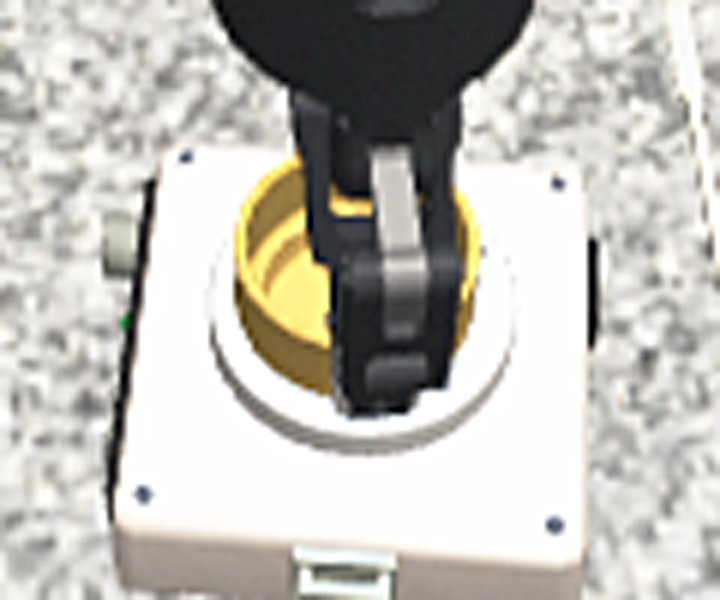

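Emit:
send_rows(offset=[[0,-1,0],[0.5,-1,0],[1,-1,0],[1,-1,0]], rotation=[[0,0,0],[0,0,0],[0,0,0],[0,0,0]], claw=[100,100,100,100])

```text
clock: 8.63
eef_pos: [0.5431, -0.1079, 0.06]
ee_rot: [0.5, 0.501, 0.499, -0.5]
force: [-4.6, 2.8, 19.0]
opening: 0.0598
```

Emit:
send_rows(offset=[[-1,0,0],[-1,0,0],[-1,0,0],[-1,0,0],[-1,0,0],[-5,0,0],[-20,0,0],[-45,0,0]], rotation=[[0,0,0],[0,0,0],[0,0,0],[0,0,0],[0,0,0],[0,0,0],[0,0,0],[0,0,0]], claw=[80,60,30,0,0,0,0,0])

```text
clock: 9.3
eef_pos: [0.541, -0.1074, 0.1021]
ee_rot: [0.499, 0.499, 0.501, -0.501]
force: [0.2, 0.2, 0.7]
opening: 0.0855
```

Emit:
send_rows(offset=[[-35,0,0],[-70,0,0],[-100,0,0],[-100,0,0]], rotation=[[0,0,0],[0,0,0],[0,0,0],[0,0,0]], claw=[0,0,0,0])

```text
clock: 9.63
eef_pos: [0.5447, -0.1084, 0.2095]
ee_rot: [0.503, 0.502, 0.497, -0.499]
force: [0.6, -0.5, 0.6]
opening: 0.0852
```

```bash
python3 held.py pan_mid w6; python3 over.py pan_mid o6 .544 -.109 .052;python3 - <<'E'
from h import *
im=r.read_camera('wrist')
for d in r.masks_of('wrist','pan_mid')[:1]: print(d['score'],np.round(fit('wrist',d['pixels'],FR[2:],.544,-.109,.052),4))
E
```

```text
[ 0.5447 -0.1084  0.2095] 0.0852 [ 0.6 -0.5  0.6] 9.6333 [ 0.009 -0.003 -1.   ]
tip 0.79 [-0.0028 -0.0023 -0.1386]
side tip 0.56 [ 0.5419 -0.1086  0.0745]
side fit [ 0.5412 -0.1088] 1396 1505
top tip 0.91 [ 0.5419 -0.1087  0.0745]
top fit [ 0.5342 -0.1069] 532 717
0.85 [ 5.4260000e-01 -1.0780000e-01  4.5280000e+03  4.5416875e+03]
```

View pics/w6.png

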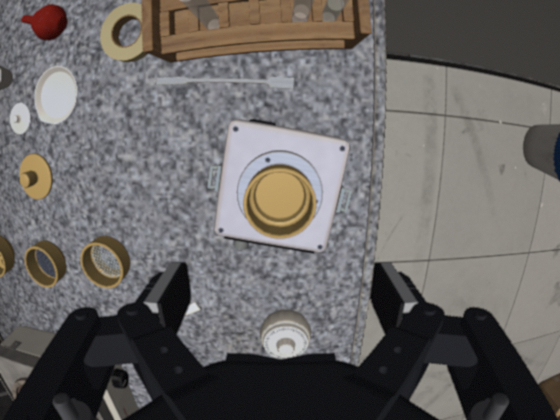

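View pics/o6_side.png

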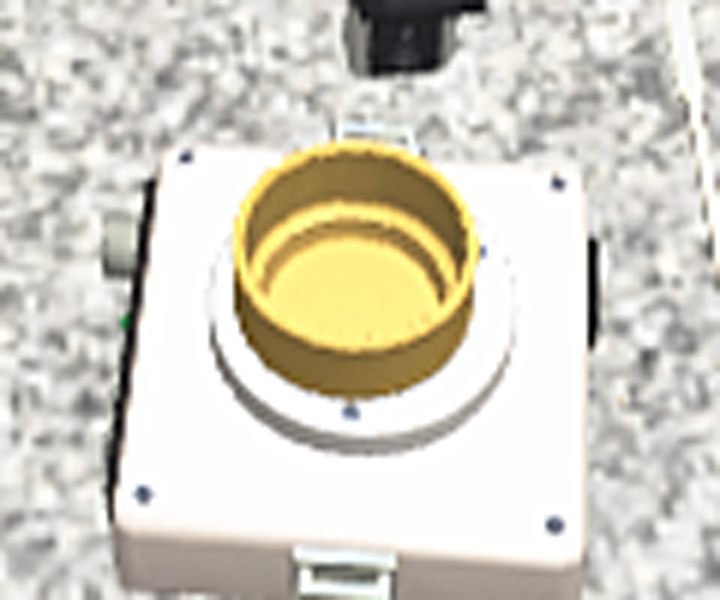

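The pan is seated: its tip is at z 0.0745 and it looks level in the zoomed side view. The fine sieve is next.

Emit:
send_rows(offset=[[0,-12,-36],[0,-24,-73],[0,-36,-110],[0,-48,-148],[0,-60,-186],[0,-72,-224],[0,-84,-260],[0,-94,-290]], rotation=[[0,0,0],[0,0,0],[0,0,0],[0,0,0],[0,0,0],[0,0,0],[0,0,0],[0,0,0]], claw=[0,0,0,0,0,0,0,0])

```text
clock: 10.8
eef_pos: [0.4473, 0.1844, 0.2032]
ee_rot: [0.5, 0.5, 0.5, -0.5]
force: [0.3, 0.3, -0.1]
opening: 0.0854
```

Emit:
send_rows(offset=[[10,-6,-20],[20,-11,-36],[30,-11,-36],[40,-11,-36],[40,-11,-36],[40,-11,-36]], rotation=[[0,0,0],[0,0,0],[0,0,0],[0,0,0],[0,0,0],[0,0,0]], claw=[0,0,0,0,0,0])

```text
clock: 11.3
eef_pos: [0.4376, 0.2174, 0.1628]
ee_rot: [-0.499, -0.5, -0.5, 0.501]
force: [0.2, 0.2, -0.5]
opening: 0.0854
```

```bash
cat > pick.py <<'E'
from h import *
import sys
n=sys.argv[1]; x,y=map(float,sys.argv[2:4])
s=r.observe(); p=s['eef_pos']; print(p.round(4),s['clock'],R.from_quat(np.roll(s['ee_rot'],-1)).as_matrix()[:,0].round(3))
cam('wrist',True); im=r.read_camera('wrist'); cv2.imwrite(f'pics/{sys.argv[4]}.png',im)
for d in r.tip_of('wrist',n)[:1]: print('tip',round(d['score'],2),w('wrist',d['centre']).round(4))
for d in r.masks_of('wrist',n)[:1]: f=fit('wrist',d['pixels'],LID if 'lid' in n else FR,x,y); print(np.round(f[:2],4),int(f[2]),int(f[3]))
E
python3 pick.py sieve_fine_mid .438 .218 w7
```

```text
[0.4376 0.2174 0.1628] 11.3 [-0.001 -0.001 -1.   ]
tip 0.94 [0.4367 0.2201 0.0254]
[0.439 0.22 ] 4164 4175
```

View pics/w7.png

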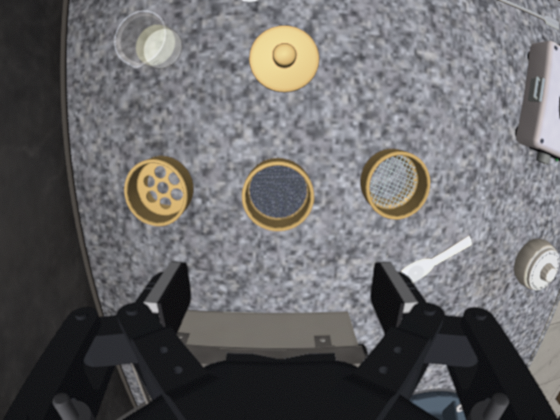

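The view shows the dark mesh of the fine sieve at (278,194), about 1 mm off the TCP.

Emit:
send_rows(offset=[[35,0.5,-1.5],[70,0.5,-1.5],[105,0.5,-1.5],[132,0.5,-1.5],[149,0.5,-1.5],[156,0.5,-1.5],[156,0.5,-1.5],[156,0.5,-1.5]], rotation=[[0,0,0],[0,0,0],[0,0,0],[0,0,0],[0,0,0],[0,0,0],[0,0,0],[0,0,0]], claw=[0,0,0,0,0,0,40,60])

```text
clock: 12.12
eef_pos: [0.4387, 0.2199, 0.0081]
ee_rot: [0.5, 0.501, 0.5, -0.5]
force: [0.2, 0.1, 0.7]
opening: 0.0656
```

Emit:
send_rows(offset=[[0,0,0],[0,0,0],[0,0,0],[0,0,0],[0,0,0],[0,0,0],[-5,0,0],[-20,0,0]], rotation=[[0,0,0],[0,0,0],[0,0,0],[0,0,0],[0,0,0],[0,0,0],[0,0,0],[0,0,0]], claw=[80,100,100,100,100,100,100,100])

```text
clock: 12.78
eef_pos: [0.4374, 0.2196, 0.0271]
ee_rot: [-0.5, -0.5, -0.5, 0.501]
force: [-0.9, 1.0, -2.0]
opening: 0.0613
```

Emit:
send_rows(offset=[[-20,0,0],[-50,0,0],[-85,0,0],[-120,0,0],[-140,0,0],[-140,0,0],[-140,0,0]], rotation=[[0,0,0],[0,0,0],[0,0,0],[0,0,0],[0,0,0],[0,0,0],[0,0,0]], claw=[100,100,100,100,100,100,100])

```text
clock: 13.37
eef_pos: [0.4383, 0.22, 0.1685]
ee_rot: [0.5, 0.501, 0.499, -0.499]
force: [0.8, 0.6, -1.0]
opening: 0.0614
```

```bash
python3 held.py sieve_fine_mid w8
```

```text
[0.4383 0.22   0.1685] 0.0614 [ 0.8  0.6 -1. ] 13.3667 [ 0.003  0.001 -1.   ]
tip 0.88 [0.0013 0.0028 0.012 ]
```

View pics/w8.png

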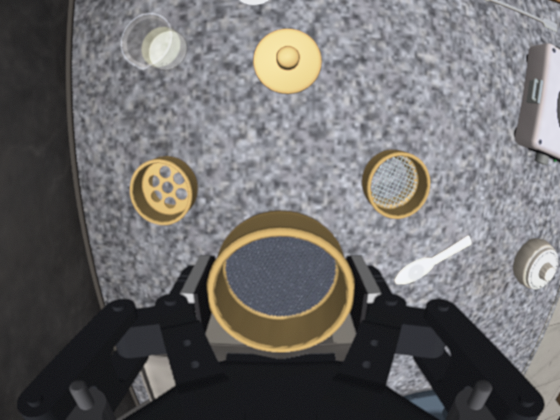

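Emit:
send_rows(offset=[[0,8,25],[0,19,61],[0,31,98],[0,43,135],[0,55,173],[0,67,211],[0,79,249],[0,90,283]], rotation=[[0,0,0],[0,0,0],[0,0,0],[0,0,0],[0,0,0],[0,0,0],[0,0,0],[0,0,0]], claw=[100,100,100,100,100,100,100,100])

```text
clock: 14.13
eef_pos: [0.5275, -0.0655, 0.1658]
ee_rot: [-0.499, -0.5, -0.5, 0.501]
force: [0.6, 0.8, -1.0]
opening: 0.0615
```

Emit:
send_rows(offset=[[0,9,28],[0,14,44],[15,14,44],[25,14,44],[30,14,44],[30,14,44],[30,14,44]], rotation=[[0,0,0],[0,0,0],[0,0,0],[0,0,0],[0,0,0],[0,0,0],[0,0,0]], claw=[100,100,100,100,100,100,100])

```text
clock: 14.72
eef_pos: [0.5415, -0.1066, 0.1368]
ee_rot: [0.5, 0.5, 0.5, -0.5]
force: [-0.1, 1.1, -0.9]
opening: 0.0614
```

```bash
python3 held.py sieve_fine_mid w9;  python3 over.py sieve_fine_mid o9 .543 -.108 .13
```

```text
[ 0.5415 -0.1066  0.1368] 0.0614 [-0.1  1.1 -0.9] 14.7167 [-0.001  0.    -1.   ]
tip 0.62 [0.0012 0.0017 0.0155]
side tip 0.97 [ 0.5437 -0.1051  0.1472]
side fit [ 0.5262 -0.1086] 565 1719
top tip 0.44 [ 0.5439 -0.1097  0.1488]
top fit [ 0.5257 -0.0861] 47 865
```

View pics/w9.png

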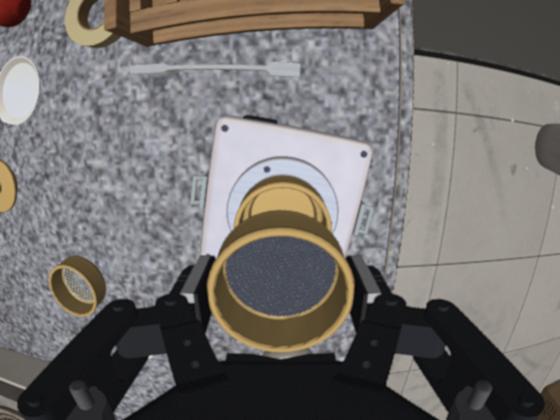

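View pics/o9_side.png

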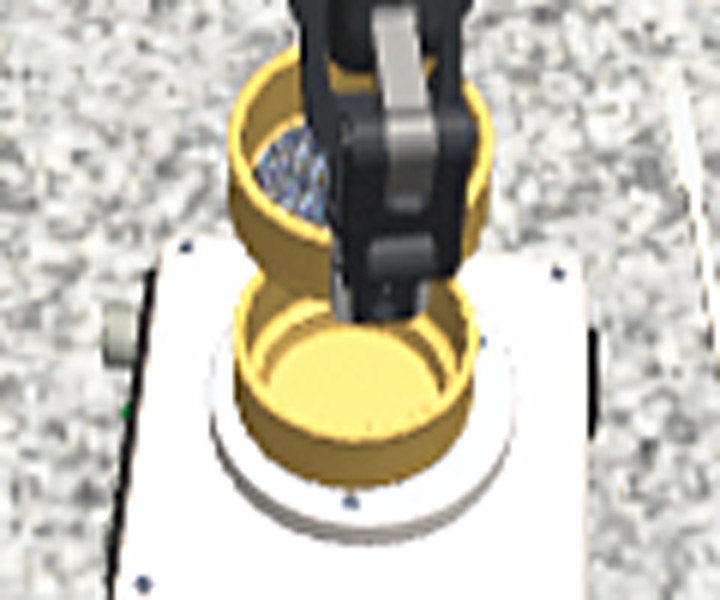

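```bash
python3 - <<'E'
from h import *
for z in (.088,.163): 
  for x in (.540,.542,.544): print(z,x,(proj('side',[x,-.108,z])*6).round(1))
E
```

```text
0.088 0.54 [1781.1 1888.2]
0.088 0.542 [1789.  1887.5]
0.088 0.544 [1796.9 1886.9]
0.163 0.54 [1787.2 1702. ]
0.163 0.542 [1795.6 1701.4]
0.163 0.544 [1804.1 1700.7]
```

The two are aligned to within about 1 mm in both views, so I'm lowering now.

Emit:
send_rows(offset=[[10,0.5,0.5],[22,0.5,0.5],[34,0.5,0.5],[40,0.5,0.5],[44,0.5,0.5],[47,0.5,0.5],[49,0.5,0.5],[49,0.5,0.5]], rotation=[[0,0,0],[0,0,0],[0,0,0],[0,0,0],[0,0,0],[0,0,0],[0,0,0],[0,0,0]], claw=[100,100,100,100,100,100,100,100])

```text
clock: 15.78
eef_pos: [0.5423, -0.1077, 0.0881]
ee_rot: [-0.5, -0.5, -0.5, 0.5]
force: [-0.4, 0.1, -1.0]
opening: 0.0616
```

Emit:
send_rows(offset=[[1,0,0],[2,0,0],[2,0,0],[2,0,0]], rotation=[[0,0,0],[0,0,0],[0,0,0],[0,0,0]], claw=[100,100,100,100])

```text
clock: 16.12
eef_pos: [0.5426, -0.1078, 0.0868]
ee_rot: [0.5, 0.5, 0.5, -0.5]
force: [-1.1, -0.1, 3.4]
opening: 0.0612
```

```bash
python3 over.py sieve_fine_mid o10 .543 -.108 .08
```

```text
side tip 0.66 [ 0.5468 -0.1082  0.0992]
side fit [ 0.5297 -0.1115] 554 1589
top tip 0.48 [ 0.5445 -0.1102  0.0987]
```

View pics/o10_side.png

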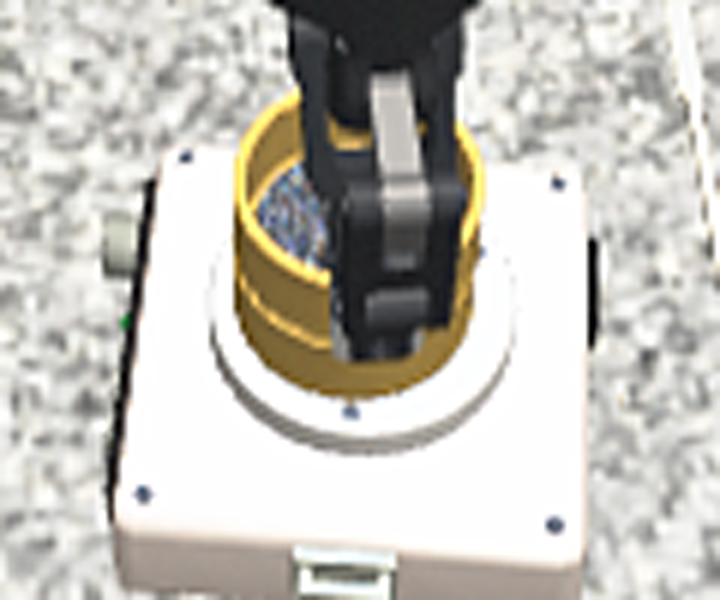

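Emit:
send_rows(offset=[[0.5,0,0],[0.5,0,0],[0.5,0,0]], rotation=[[0,0,0],[0,0,0],[0,0,0]], claw=[100,100,100])

```text
clock: 16.67
eef_pos: [0.5427, -0.1078, 0.0867]
ee_rot: [0.5, 0.5, 0.5, -0.5]
force: [-4.3, 0.5, 11.5]
opening: 0.0618
```

Emit:
send_rows(offset=[[0,0,0],[0,0,0],[0,0,0],[0,0,0],[0,0,0],[-5,0,0],[-20,0,0],[-45,0,0]], rotation=[[0,0,0],[0,0,0],[0,0,0],[0,0,0],[0,0,0],[0,0,0],[0,0,0],[0,0,0]], claw=[80,60,30,0,0,0,0,0])

```text
clock: 17.33
eef_pos: [0.5411, -0.1074, 0.1296]
ee_rot: [0.499, 0.499, 0.501, -0.501]
force: [-0.1, -1.0, 0.7]
opening: 0.0851
```

Emit:
send_rows(offset=[[-35,0,0],[-65,0,0],[-65,0,0],[-65,0,0]], rotation=[[0,0,0],[0,0,0],[0,0,0],[0,0,0]], claw=[0,0,0,0])

```text
clock: 17.67
eef_pos: [0.543, -0.1079, 0.1975]
ee_rot: [0.501, 0.501, 0.499, -0.5]
force: [-0.1, -0.1, -0.1]
opening: 0.0854
```

```bash
cat > chk.py <<'E'
from h import *
import sys
n=sys.argv[1]; tag=sys.argv[2]; zb=float(sys.argv[3]); x,y=.543,-.108
s=r.observe(); print(s['eef_pos'].round(4),s['clock'])
prof=LID[2:] if 'lid' in n else FR[2:]
for c in ['wrist','side','top']:
    cam(c,True); im=r.read_camera(c)
    if c!='wrist':
        u,v=proj(c,[.544,-.109,.06]).astype(int); u0,v0=u-60,max(0,v-70)
        im=cv2.resize(im[v0:v0+100,u0:u0+120],None,fx=6,fy=6,interpolation=cv2.INTER_CUBIC)
    cv2.imwrite(f'pics/{tag}_{c}.png',im)
    for d in r.tip_of(c,n)[:1]: print(c,'tip',round(d['score'],2),w(c,d['centre']).round(4))
    for d in r.masks_of(c,n)[:1]:
        f=fit(c,d['pixels'],prof,x,y,zb); print(c,'fit',np.round(f[:2],4),int(f[2]),int(f[3]))
E
python3 chk.py sieve_fine_mid c11 .078
```

```text
[ 0.543  -0.1079  0.1975] 17.6667
wrist tip 0.81 [ 0.5415 -0.108   0.1037]
wrist fit [ 0.5428 -0.1076] 5777 5702
side tip 0.77 [ 0.5461 -0.1037  0.0963]
side fit [ 0.5413 -0.11  ] 1448 1573
top tip 0.94 [ 0.5399 -0.1119  0.099 ]
top fit [ 0.5324 -0.1033] 358 763
```

View pics/c11_side.png

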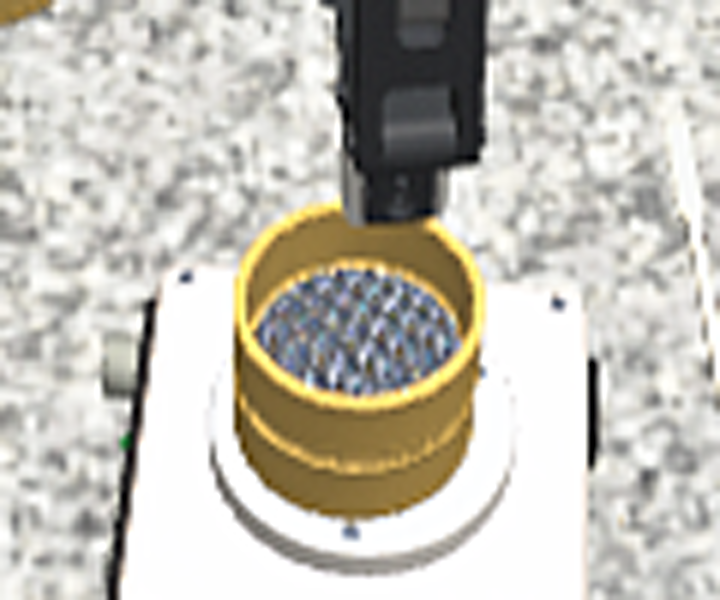

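The fine sieve is nested, with an even seam all round. The medium sieve is next.

Emit:
send_rows(offset=[[0,-13,-30],[0,-28,-66],[0,-44,-102],[0,-60,-138],[0,-75,-174],[5,-88,-204],[20,-93.5,-218],[32,-93.5,-218]], rotation=[[0,0,0],[0,0,0],[0,0,0],[0,0,0],[0,0,0],[0,0,0],[0,0,0],[0,0,0]], claw=[0,0,0,0,0,0,0,0])

```text
clock: 18.78
eef_pos: [0.4478, 0.1128, 0.1634]
ee_rot: [0.501, 0.5, 0.501, -0.499]
force: [-0.2, -1.1, 0.3]
opening: 0.0853
```

Emit:
send_rows(offset=[[0,0,0],[0,0,0],[0,0,0]], rotation=[[0,0,0],[0,0,0],[0,0,0]], claw=[0,0,0])

```text
clock: 19.03
eef_pos: [0.4495, 0.11, 0.1643]
ee_rot: [0.5, 0.5, 0.5, -0.5]
force: [-0.2, -0.1, 0.6]
opening: 0.0853
```

```bash
python3 pick.py sieve_medium_mid .4496 .11 w12
```

```text
[0.4495 0.11   0.1643] 19.0333 [ 0.001  0.    -1.   ]
tip 0.8 [0.4495 0.1124 0.0286]
[0.4474 0.1117] 3363 4118
```

View pics/w12.png

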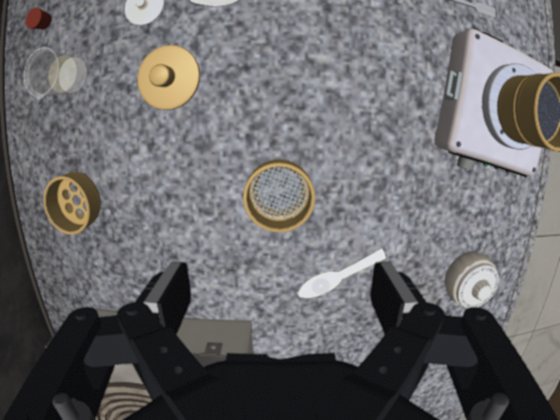

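Emit:
send_rows(offset=[[35,0,-0.5],[70,0,-0.5],[105,0,-0.5],[132,0,-0.5],[149,0,-0.5],[156,0,-0.5],[156,0,-0.5],[156,0,-0.5]], rotation=[[0,0,0],[0,0,0],[0,0,0],[0,0,0],[0,0,0],[0,0,0],[0,0,0],[0,0,0]], claw=[0,0,0,0,0,0,40,60])

```text
clock: 19.85
eef_pos: [0.4495, 0.1107, 0.0085]
ee_rot: [0.5, 0.5, 0.5, -0.5]
force: [-1.0, 0.6, 0.2]
opening: 0.0657
```

Emit:
send_rows(offset=[[0,0,0],[0,0,0],[0,0,0],[0,0,0],[0,0,0],[0,0,0],[-5,0,0],[-20,0,0]], rotation=[[0,0,0],[0,0,0],[0,0,0],[0,0,0],[0,0,0],[0,0,0],[0,0,0],[0,0,0]], claw=[80,100,100,100,100,100,100,100])

```text
clock: 20.52
eef_pos: [0.4483, 0.1107, 0.0276]
ee_rot: [-0.499, -0.5, -0.5, 0.501]
force: [-0.4, -0.4, -1.5]
opening: 0.0616
```

Emit:
send_rows(offset=[[-20,0,0],[-50,0,0],[-85,0,0],[-120,0,0],[-140,0,0],[-140,0,0],[-140,0,0]], rotation=[[0,0,0],[0,0,0],[0,0,0],[0,0,0],[0,0,0],[0,0,0],[0,0,0]], claw=[100,100,100,100,100,100,100])

```text
clock: 21.1
eef_pos: [0.4492, 0.1109, 0.1688]
ee_rot: [0.5, 0.501, 0.499, -0.499]
force: [0.0, 0.1, -1.8]
opening: 0.0618
```

```bash
python3 held.py sieve_medium_mid w13
```

```text
[0.4492 0.1109 0.1688] 0.0618 [ 0.   0.1 -1.8] 21.1 [ 0.003  0.    -1.   ]
tip 0.95 [-0.003  -0.0025  0.0151]
```

View pics/w13.png

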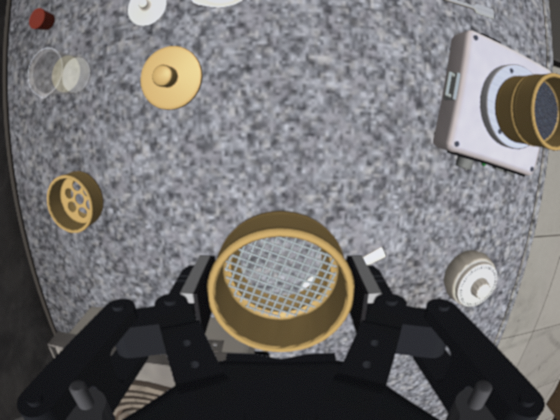

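Emit:
send_rows(offset=[[0,10,24],[0,24,57],[0,39,92],[0,54,127],[0,69,162],[0,83,195],[0,93,218.5],[0,93,218.5]], rotation=[[0,0,0],[0,0,0],[0,0,0],[0,0,0],[0,0,0],[0,0,0],[0,0,0],[0,0,0]], claw=[100,100,100,100,100,100,100,100])

```text
clock: 21.87
eef_pos: [0.5426, -0.1116, 0.1659]
ee_rot: [-0.499, -0.5, -0.499, 0.501]
force: [0.3, 0.1, -1.3]
opening: 0.0617
```

Emit:
send_rows(offset=[[4,0,0],[9,0,0],[12,0,0],[12,0,0],[12,0,0]], rotation=[[0,0,0],[0,0,0],[0,0,0],[0,0,0],[0,0,0]], claw=[100,100,100,100,100])

```text
clock: 22.28
eef_pos: [0.5415, -0.1069, 0.1554]
ee_rot: [0.5, 0.5, 0.5, -0.5]
force: [-0.4, 0.7, -1.5]
opening: 0.0618
```

```bash
python3 held.py sieve_medium_mid w14;  python3 over.py sieve_medium_mid o14 .543 -.108 .148
```

```text
[ 0.5415 -0.1069  0.1554] 0.0618 [-0.4  0.7 -1.5] 22.2833 [-0.001  0.    -1.   ]
tip 0.79 [ 0.0011 -0.0016  0.0132]
side tip 0.83 [ 0.5422 -0.1054  0.17  ]
side fit [ 0.524  -0.1078] 509 1771
top tip 0.57 [ 0.5407 -0.1071  0.1689]
top fit [ 0.5231 -0.0858] 45 908
```

View pics/w14.png

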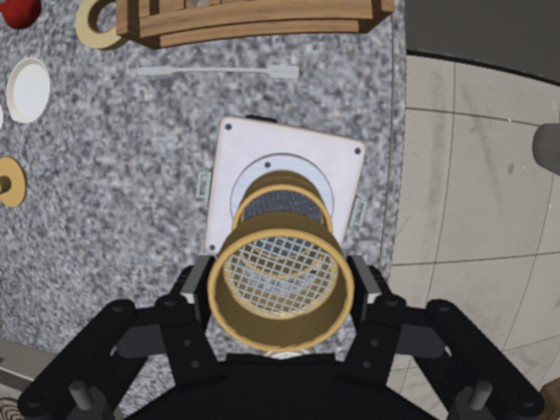

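View pics/o14_side.png

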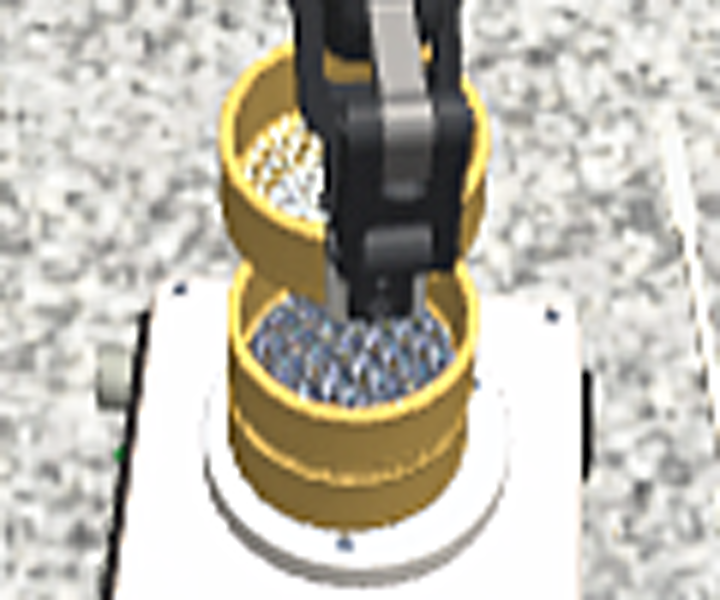

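Emit:
send_rows(offset=[[10,1.3,0.5],[20,1.3,0.5],[29,1.3,0.5],[34,1.3,0.5],[37,1.3,0.5],[40,1.3,0.5],[42,1.3,0.5],[42,1.3,0.5]], rotation=[[0,0,0],[0,0,0],[0,0,0],[0,0,0],[0,0,0],[0,0,0],[0,0,0],[0,0,0]], claw=[100,100,100,100,100,100,100,100])

```text
clock: 23.35
eef_pos: [0.5431, -0.1082, 0.1135]
ee_rot: [-0.5, -0.5, -0.5, 0.5]
force: [-0.1, 0.4, -1.9]
opening: 0.0617
```

Emit:
send_rows(offset=[[1,0,0],[2,0,0],[2.5,0,0],[2.5,0,0],[2.5,0,0]], rotation=[[0,0,0],[0,0,0],[0,0,0],[0,0,0],[0,0,0]], claw=[100,100,100,100,100])

```text
clock: 23.77
eef_pos: [0.5437, -0.1083, 0.113]
ee_rot: [0.5, 0.5, 0.499, -0.5]
force: [-4.2, 1.0, 13.2]
opening: 0.0616
```

```bash
python3 over.py sieve_medium_mid o15 .543 -.108 .106
```

```text
side tip 0.87 [ 0.5454 -0.1068  0.1259]
side fit [ 0.5254 -0.111 ] 509 1658
top tip 0.41 [ 0.5437 -0.1074  0.1283]
top fit [ 0.5251 -0.0867] 36 813
```

View pics/o15_side.png

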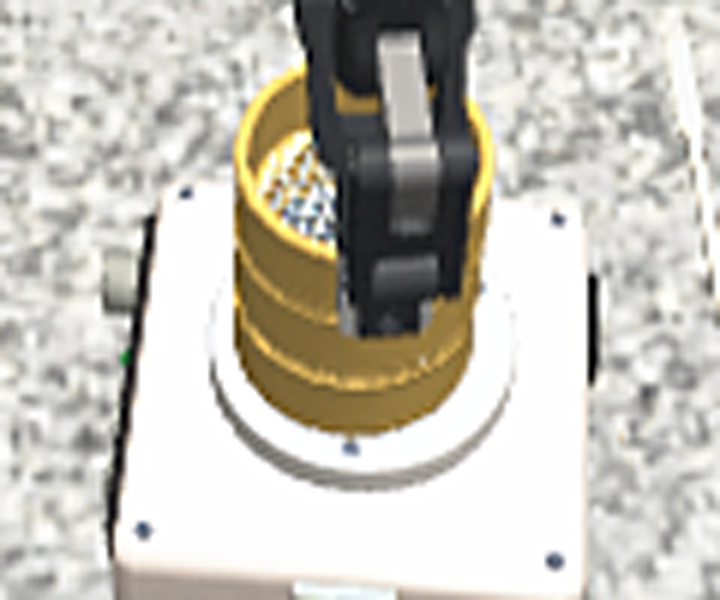

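Emit:
send_rows(offset=[[0,0,0],[0,0,0],[0,0,0],[0,0,0],[0,0,0],[-5,0,0],[-20,0,0],[-45,0,0]], rotation=[[0,0,0],[0,0,0],[0,0,0],[0,0,0],[0,0,0],[0,0,0],[0,0,0],[0,0,0]], claw=[80,60,30,0,0,0,0,0])

```text
clock: 24.73
eef_pos: [0.542, -0.1079, 0.1552]
ee_rot: [0.499, 0.499, 0.501, -0.501]
force: [0.9, 0.3, -0.6]
opening: 0.0852
```

Emit:
send_rows(offset=[[-30,0,0],[-50,0,0],[-50,0,0],[-50,0,0]], rotation=[[0,0,0],[0,0,0],[0,0,0],[0,0,0]], claw=[0,0,0,0])

```text
clock: 25.07
eef_pos: [0.5435, -0.1083, 0.2073]
ee_rot: [0.501, 0.5, 0.499, -0.5]
force: [0.5, 0.2, -0.0]
opening: 0.0857
```

```bash
python3 chk.py sieve_medium_mid c16 .104
```

```text
[ 0.5435 -0.1083  0.2073] 25.0667
wrist tip 0.98 [ 0.5413 -0.1093  0.1277]
wrist fit [ 0.5407 -0.1079] 4638 6450
side tip 0.78 [ 0.5433 -0.1057  0.1268]
side fit [ 0.5414 -0.1109] 1275 1646
top tip 0.73 [ 0.5443 -0.1086  0.1311]
top fit [ 0.5247 -0.0964] 158 810
```

View pics/c16_side.png

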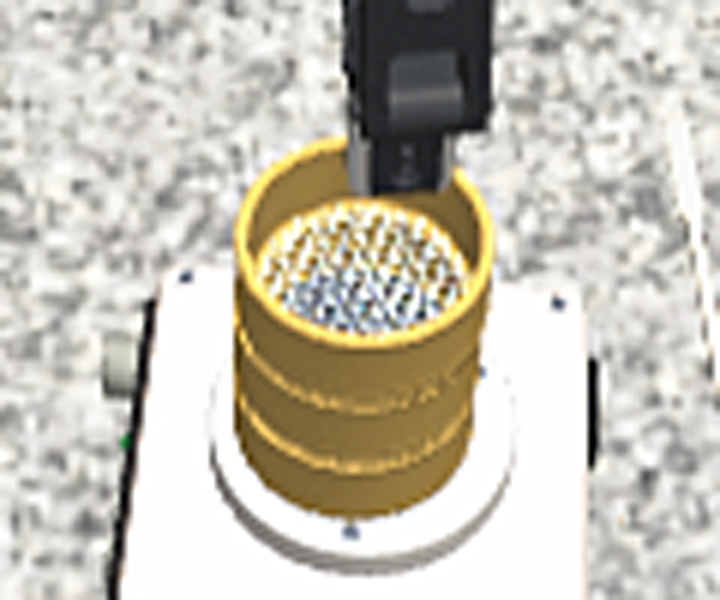

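The medium sieve is nested. The coarse sieve is next.

Emit:
send_rows(offset=[[0,-8,-35],[0,-16,-73],[0,-25,-112],[0,-34,-151],[0,-43,-190],[0,-52,-229],[0,-61,-268],[0,-70,-305]], rotation=[[0,0,0],[0,0,0],[0,0,0],[0,0,0],[0,0,0],[0,0,0],[0,0,0],[0,0,0]], claw=[0,0,0,0,0,0,0,0])

```text
clock: 26.18
eef_pos: [0.4725, 0.1988, 0.2063]
ee_rot: [0.5, 0.5, 0.5, -0.5]
force: [1.5, -0.4, -0.1]
opening: 0.0853
```

Emit:
send_rows(offset=[[0,-9,-38],[0,-18,-76],[5,-26,-112],[20,-31.5,-134.5],[36,-31.5,-134.5],[42,-31.5,-134.5],[42,-31.5,-134.5],[42,-31.5,-134.5]], rotation=[[0,0,0],[0,0,0],[0,0,0],[0,0,0],[0,0,0],[0,0,0],[0,0,0],[0,0,0]], claw=[0,0,0,0,0,0,0,0])

```text
clock: 26.85
eef_pos: [0.4421, 0.3308, 0.1645]
ee_rot: [-0.5, -0.5, -0.5, 0.5]
force: [0.0, 0.5, 1.0]
opening: 0.0859
```

Emit:
send_rows(offset=[[0,0,0],[0,0,0]], rotation=[[0,0,0],[0,0,0]], claw=[0,0])

```text
clock: 27.02
eef_pos: [0.4425, 0.331, 0.1652]
ee_rot: [0.5, 0.501, 0.499, -0.5]
force: [0.1, -0.2, -0.6]
opening: 0.0853
```

```bash
python3 pick.py sieve_coarse_mid .4425 .331 w17
```

```text
[0.4425 0.331  0.1652] 27.0167 [ 0.001  0.001 -1.   ]
tip 0.86 [0.4436 0.3348 0.0234]
[0.4417 0.3311] 3247 4097
```

View pics/w17.png

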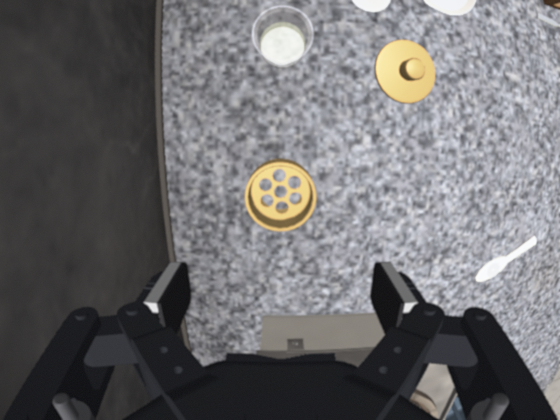

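Emit:
send_rows(offset=[[35,0,0],[70,0,0],[105,0,0],[132,0,0],[149,0,0],[157,0,0],[157,0,0],[157,0,0]], rotation=[[0,0,0],[0,0,0],[0,0,0],[0,0,0],[0,0,0],[0,0,0],[0,0,0],[0,0,0]], claw=[0,0,0,0,0,0,40,60])

```text
clock: 27.83
eef_pos: [0.4423, 0.3315, 0.008]
ee_rot: [0.5, 0.5, 0.5, -0.5]
force: [-0.3, 0.1, -0.1]
opening: 0.0655
```

Emit:
send_rows(offset=[[0,0,0],[0,0,0],[0,0,0],[0,0,0],[0,0,0],[0,0,0],[-5,0,0],[-20,0,0]], rotation=[[0,0,0],[0,0,0],[0,0,0],[0,0,0],[0,0,0],[0,0,0],[0,0,0],[0,0,0]], claw=[80,100,100,100,100,100,100,100])

```text
clock: 28.5
eef_pos: [0.441, 0.3308, 0.0266]
ee_rot: [-0.5, -0.499, -0.5, 0.501]
force: [-0.2, -0.4, -1.5]
opening: 0.0613
```

Emit:
send_rows(offset=[[-20,0,0],[-50,0,0],[-85,0,0],[-120,0,0],[-150,0,0],[-160,0,0],[-160,0,0],[-160,0,0]], rotation=[[0,0,0],[0,0,0],[0,0,0],[0,0,0],[0,0,0],[0,0,0],[0,0,0],[0,0,0]], claw=[100,100,100,100,100,100,100,100])

```text
clock: 29.17
eef_pos: [0.4415, 0.3311, 0.1867]
ee_rot: [-0.5, -0.5, -0.5, 0.5]
force: [-0.3, -0.4, -2.4]
opening: 0.0614
```

```bash
python3 held.py sieve_coarse_mid w18
```

```text
[0.4415 0.3311 0.1867] 0.0614 [-0.3 -0.4 -2.4] 29.1667 [-0. -0. -1.]
tip 0.95 [0.0037 0.0009 0.0174]
```

View pics/w18.png

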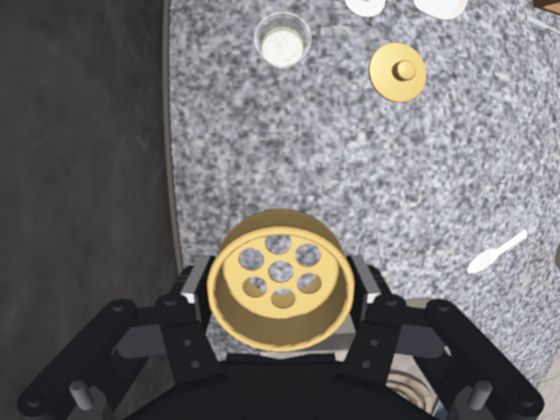

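Emit:
send_rows(offset=[[0,6,24],[0,13,58],[0,22,96],[0,31,135],[0,40,174],[0,49,213],[0,58,252],[0,67,291]], rotation=[[0,0,0],[0,0,0],[0,0,0],[0,0,0],[0,0,0],[0,0,0],[0,0,0],[0,0,0]], claw=[100,100,100,100,100,100,100,100])

```text
clock: 29.93
eef_pos: [0.508, 0.0383, 0.1857]
ee_rot: [-0.499, -0.499, -0.501, 0.501]
force: [0.6, 0.8, -0.8]
opening: 0.0613
```

Emit:
send_rows(offset=[[0,9,38],[0,17,74],[0,25,107],[0,31,132],[0,34,148],[0,34,148],[8,34,148],[8,34,148]], rotation=[[0,0,0],[0,0,0],[0,0,0],[0,0,0],[0,0,0],[0,0,0],[0,0,0],[0,0,0]], claw=[100,100,100,100,100,100,100,100])

```text
clock: 30.6
eef_pos: [0.5414, -0.1067, 0.1767]
ee_rot: [0.499, 0.499, 0.501, -0.501]
force: [-0.2, 0.2, -1.6]
opening: 0.0614
```

```bash
python3 held.py sieve_coarse_mid w19;  python3 over.py sieve_coarse_mid o19 .543 -.108 .17; python3 - <<'E'
from h import *
print(proj('side',[.543,-.108,.14])*6,proj('side',[.543,-.108,.208])*6)
E
```

```text
[ 0.5414 -0.1067  0.1767] 0.0614 [-0.2  0.2 -1.6] 30.6 [-0.004  0.001 -1.   ]
tip 0.96 [0.004  0.0024 0.0154]
side tip 0.86 [ 0.5462 -0.1075  0.1909]
side fit [ 0.5305 -0.108 ] 693 1838
top tip 0.42 [ 0.5431 -0.1103  0.1908]
top fit [ 0.5239 -0.0864] 57 966
[1797.62787627 1761.08563714] [1804.54496764 1575.07487745]
```

View pics/w19.png

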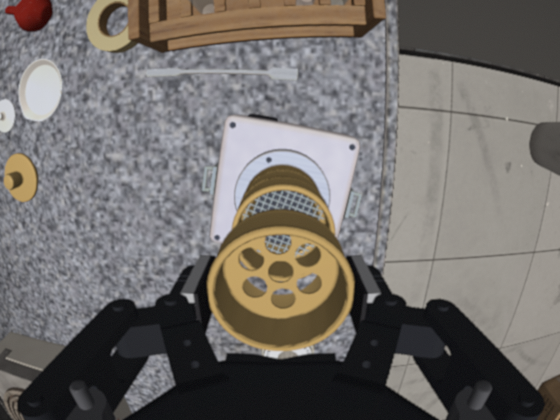

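View pics/o19_side.png

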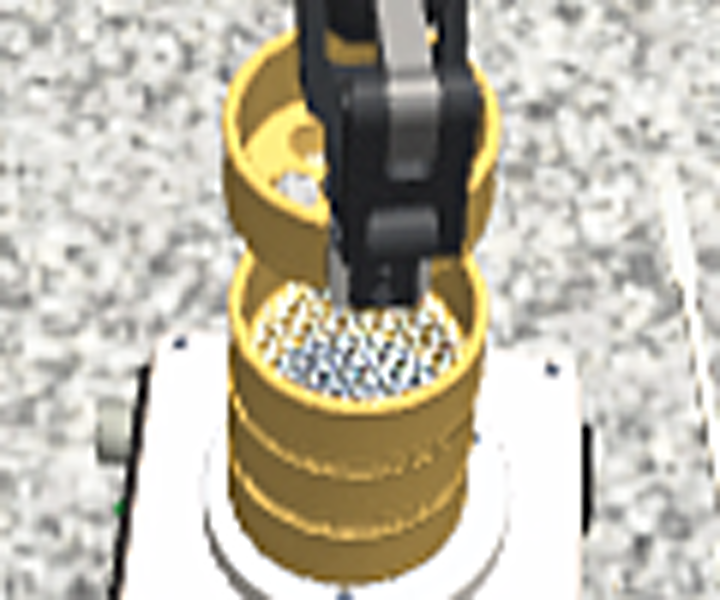

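Emit:
send_rows(offset=[[8,1,0.8],[18,1,0.8],[26,1,0.8],[31,1,0.8],[34,1,0.8],[37,1,0.8],[39,1,0.8],[39,1,0.8]], rotation=[[0,0,0],[0,0,0],[0,0,0],[0,0,0],[0,0,0],[0,0,0],[0,0,0],[0,0,0]], claw=[100,100,100,100,100,100,100,100])

```text
clock: 31.67
eef_pos: [0.5435, -0.1085, 0.14]
ee_rot: [-0.5, -0.5, -0.5, 0.5]
force: [0.2, 0.6, -1.2]
opening: 0.0613
```

Emit:
send_rows(offset=[[1,0,0],[2,0,0],[3,0,0],[3,0,0],[3,0,0]], rotation=[[0,0,0],[0,0,0],[0,0,0],[0,0,0],[0,0,0]], claw=[100,100,100,100,100])

```text
clock: 32.08
eef_pos: [0.5443, -0.1086, 0.1386]
ee_rot: [0.5, 0.501, 0.499, -0.5]
force: [-2.3, 0.6, 10.2]
opening: 0.0617
```

```bash
python3 over.py sieve_coarse_mid o20 .543 -.108 .13
```

```text
side tip 0.59 [ 0.5475 -0.1107  0.1507]
side fit [ 0.5281 -0.1102] 427 1725
top tip 0.64 [ 0.5455 -0.1148  0.1485]
```

View pics/o20_side.png

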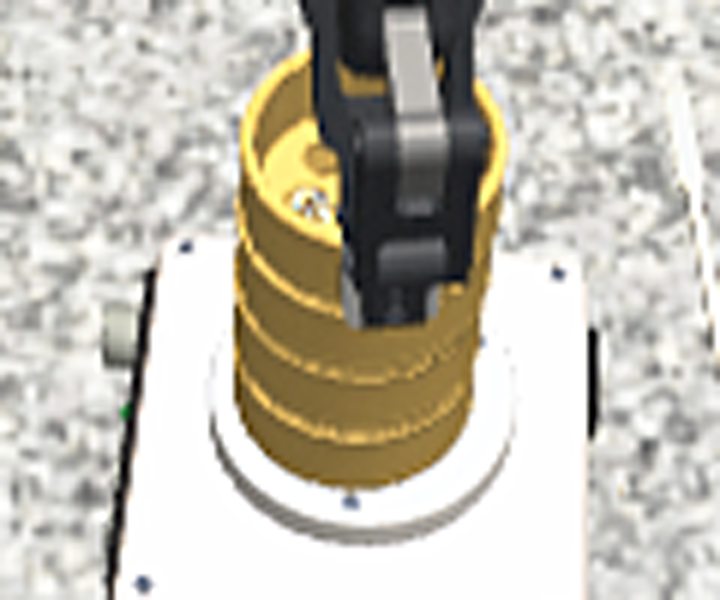

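Emit:
send_rows(offset=[[0,0,0],[0,0,0],[0,0,0],[0,0,0],[0,0,0],[-5,0,0],[-20,0,0],[-45,0,0]], rotation=[[0,0,0],[0,0,0],[0,0,0],[0,0,0],[0,0,0],[0,0,0],[0,0,0],[0,0,0]], claw=[80,60,30,0,0,0,0,0])

```text
clock: 33.05
eef_pos: [0.5425, -0.1082, 0.1812]
ee_rot: [0.499, 0.499, 0.501, -0.501]
force: [0.4, 0.9, -0.5]
opening: 0.0856
```

Emit:
send_rows(offset=[[-25,0,0],[-45,0,0],[-45,0,0],[-45,0,0]], rotation=[[0,0,0],[0,0,0],[0,0,0],[0,0,0]], claw=[0,0,0,0])

```text
clock: 33.38
eef_pos: [0.544, -0.1086, 0.2283]
ee_rot: [0.501, 0.5, 0.499, -0.5]
force: [0.2, -0.3, 0.0]
opening: 0.0855
```

```bash
python3 chk.py sieve_coarse_mid c21 .13
```

```text
[ 0.544  -0.1086  0.2283] 33.3833
wrist tip 0.74 [ 0.544  -0.1067  0.1568]
wrist fit [ 0.5435 -0.1082] 5685 6760
side tip 0.57 [ 0.5455 -0.1099  0.1522]
side fit [ 0.5425 -0.1116] 1463 1725
top tip 0.77 [ 0.5428 -0.114   0.1528]
top fit [ 0.5313 -0.1008] 326 870
```

View pics/c21_side.png

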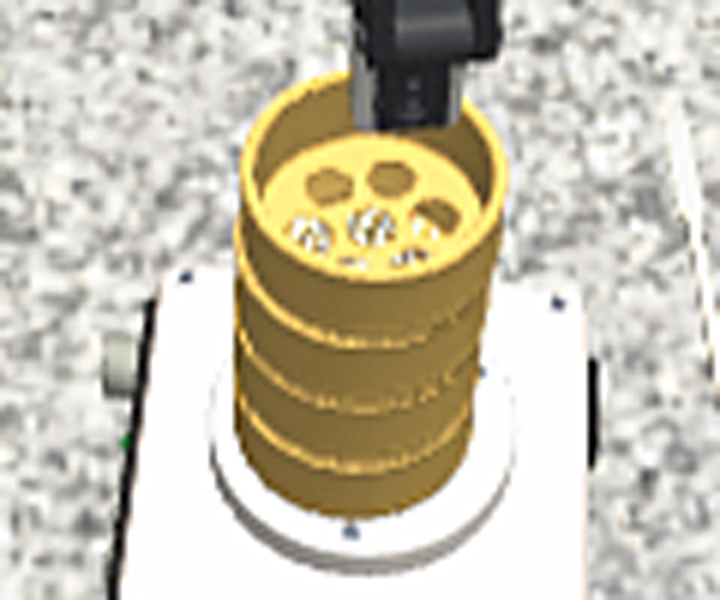

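View pics/c21_wrist.png

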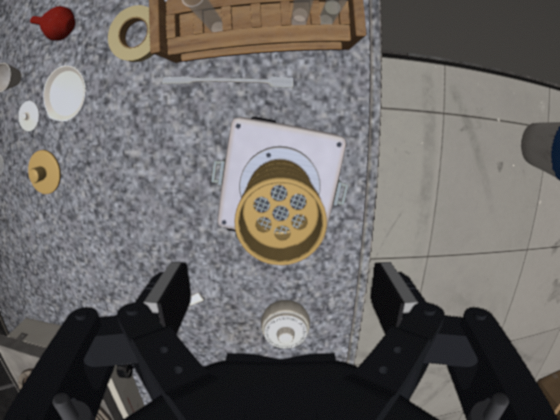

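The coarse sieve is nested. The lid is next, gripped by the knob with the fingertips just above the disc.

Emit:
send_rows(offset=[[0,2,-36],[0,4,-75],[0,6,-114],[0,8,-153],[0,9,-192],[0,10,-230],[10,12,-265],[30,13,-295]], rotation=[[0,0,0],[0,0,0],[0,0,0],[0,0,0],[0,0,0],[0,0,0],[0,0,0],[0,0,0]], claw=[0,0,0,0,0,0,0,0])

```text
clock: 34.5
eef_pos: [0.5577, 0.1892, 0.1989]
ee_rot: [0.501, 0.501, 0.499, -0.499]
force: [0.8, 0.1, 0.5]
opening: 0.0856
```

Emit:
send_rows(offset=[[15,0.5,-20],[33,0.5,-26],[33,0.5,-26],[33,0.5,-26],[33,0.5,-26]], rotation=[[0,0,0],[0,0,0],[0,0,0],[0,0,0],[0,0,0]], claw=[0,0,0,0,0])

```text
clock: 34.92
eef_pos: [0.5578, 0.2119, 0.1652]
ee_rot: [0.5, 0.501, 0.5, -0.5]
force: [-0.9, 0.2, 0.4]
opening: 0.0851
```

```bash
python3 pick.py lid_knob .558 .212 w22
```

```text
[0.5578 0.2119 0.1652] 34.9167 [ 0.001  0.    -1.   ]
tip 0.98 [0.5576 0.217  0.0212]
[0.5607 0.2143] 3221 3445
```

View pics/w22.png

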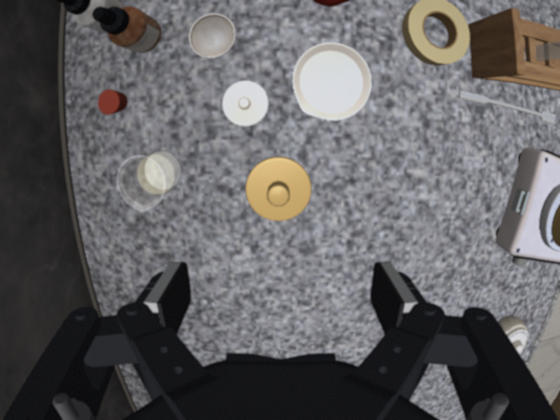

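```bash
python3 - <<'E'
from h import *
im=cv2.imread('pics/w22.png'); hsv=cv2.cvtColor(im,cv2.COLOR_BGR2HSV)
m=cv2.inRange(hsv,(12,70,80),(32,255,255))[145:230,235:325]
n,l,st,c=cv2.connectedComponentsWithStats(m); i=1+st[1:,4].argmax(); pts=np.argwhere(l==i)[:,::-1].astype(np.float32)
e=cv2.fitEllipse(cv2.convexHull(pts)); print(e, np.array(e[0])+[235,145], st[i])
print(plane('wrist',np.array(e[0])+[235,145],.0145))
print(fit('wrist',np.pad((l==i),((145,190),(235,235))),LID,.558,.212)[:2])
E
```

```text
((42.963191986083984, 43.38259506225586), (63.736175537109375, 65.4434585571289), 93.67607116699219) [277.96319199 188.38259506] [  10   12   66   64 3299]
[0.56162347 0.21432942 0.0145    ]
(np.float64(0.5606634536630846), np.float64(0.2143646592581693))
```

Emit:
send_rows(offset=[[35,1.8,-1],[70,1.8,-1],[105,1.8,-1],[128,1.8,-1],[140,1.8,-1],[146,1.8,-1],[146,1.8,-1],[146,1.8,-1]], rotation=[[0,0,0],[0,0,0],[0,0,0],[0,0,0],[0,0,0],[0,0,0],[0,0,0],[0,0,0]], claw=[0,0,0,0,40,80,120,140])

```text
clock: 35.73
eef_pos: [0.56, 0.2136, 0.0197]
ee_rot: [0.5, 0.501, 0.499, -0.5]
force: [0.2, -0.1, 0.1]
opening: 0.0393
```

Emit:
send_rows(offset=[[0,0,0],[0,0,0],[0,0,0],[0,0,0],[0,0,0],[0,0,0],[0,0,0],[0,0,0]], rotation=[[0,0,0],[0,0,0],[0,0,0],[0,0,0],[0,0,0],[0,0,0],[0,0,0],[0,0,0]], claw=[150,165,180,195,220,220,220,220])

```text
clock: 36.4
eef_pos: [0.5595, 0.2136, 0.0191]
ee_rot: [0.5, 0.5, 0.5, -0.5]
force: [-1.1, 0.7, 5.4]
opening: 0.0188
```

```bash
python3 held.py lid_knob w23; python3 - <<'E'
from h import *
im=r.read_camera('side'); u,v=proj('side',[.56,.21,.03]).astype(int); cv2.imwrite('pics/s23.png',cv2.resize(im[v-50:v+50,u-60:u+60],None,fx=6,fy=6,interpolation=cv2.INTER_CUBIC))
E
```

```text
[0.5595 0.2136 0.0191] 0.0188 [-1.1  0.7  5.4] 36.4 [ 0.001  0.    -1.   ]
tip 0.65 [0.002  0.0011 0.0033]
```

View pics/w23.png

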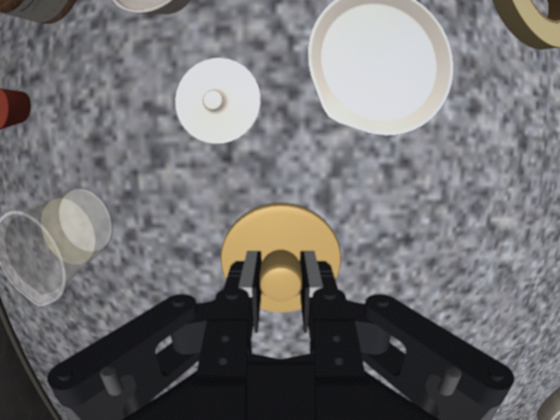

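View pics/s23.png

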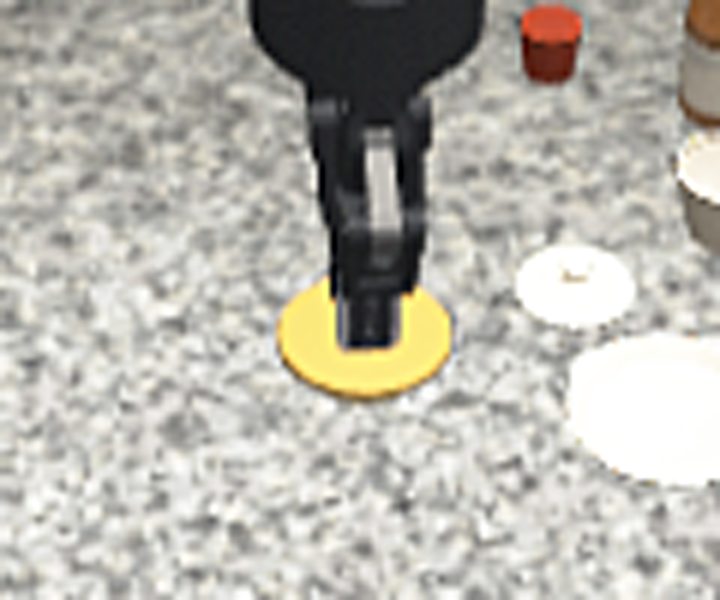

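Emit:
send_rows(offset=[[-3,0,0],[-15,0,0],[-45,0,0],[-80,0,0],[-120,0,0],[-160,0,0],[-190,0,0],[-195,0,0]], rotation=[[0,0,0],[0,0,0],[0,0,0],[0,0,0],[0,0,0],[0,0,0],[0,0,0],[0,0,0]], claw=[220,220,220,220,220,220,220,220], grip_force=40)

```text
clock: 37.22
eef_pos: [0.561, 0.2141, 0.2202]
ee_rot: [0.501, 0.503, 0.498, -0.497]
force: [0.3, 0.1, -0.6]
opening: 0.0183
```

Emit:
send_rows(offset=[[0,-1,20],[0,-3,57],[0,-5,96],[0,-7,135],[0,-9,174],[0,-11,213],[0,-12,250],[0,-14,285]], rotation=[[0,0,0],[0,0,0],[0,0,0],[0,0,0],[0,0,0],[0,0,0],[0,0,0],[0,0,0]], claw=[220,220,220,220,220,220,220,220])

```text
clock: 37.88
eef_pos: [0.5443, -0.0735, 0.2135]
ee_rot: [-0.5, -0.5, -0.5, 0.5]
force: [1.0, -0.1, -0.8]
opening: 0.0183
```

Emit:
send_rows(offset=[[0,-1,20],[0,-1.5,35],[0,-1.5,37],[0,-1.5,37],[0,-1.5,37],[0,-1.5,37]], rotation=[[0,0,0],[0,0,0],[0,0,0],[0,0,0],[0,0,0],[0,0,0]], claw=[220,220,220,220,220,220])

```text
clock: 38.38
eef_pos: [0.5434, -0.1075, 0.2133]
ee_rot: [0.5, 0.5, 0.5, -0.5]
force: [0.4, 0.2, -1.0]
opening: 0.0186
```

```bash
python3 held.py lid_knob w24;  python3 over.py lid_knob o24 .544 -.1085 .195; python3 - <<'E'
from h import *
for z in (.166,.205): print(proj('side',[.544,-.1085,z])*6)
E
```

```text
[ 0.5434 -0.1075  0.2133] 0.0186 [ 0.4  0.2 -1. ] 38.3833 [-0.  0. -1.]
tip 0.55 [ 0.0018 -0.0007  0.0041]
side tip 0.89 [ 0.5445 -0.1067  0.2201]
side fit [ 0.5404 -0.1158] 877 1440
top tip 0.57 [ 0.5411 -0.1068  0.221 ]
[1804.66816471 1694.36508807]
[1808.91623179 1585.2092725 ]
```

View pics/w24.png

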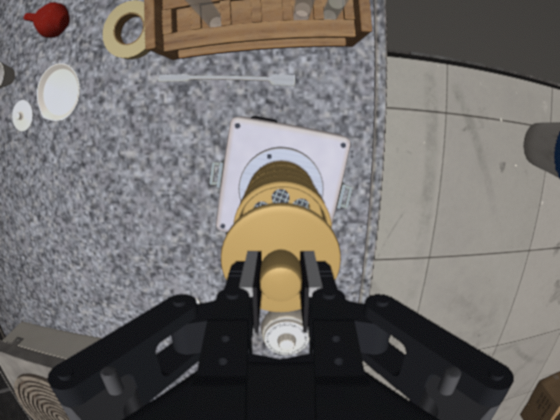

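View pics/o24_side.png

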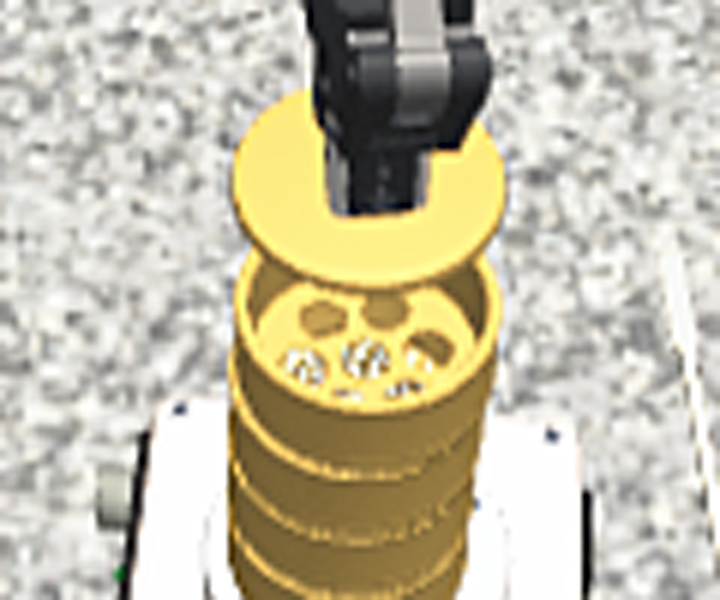

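Emit:
send_rows(offset=[[8,0.2,0.4],[17,0.2,0.4],[24,0.2,0.4],[28,0.2,0.4],[31,0.2,0.4],[34,0.2,0.4],[36,0.2,0.4],[36,0.2,0.4]], rotation=[[0,0,0],[0,0,0],[0,0,0],[0,0,0],[0,0,0],[0,0,0],[0,0,0],[0,0,0]], claw=[220,220,220,220,220,220,220,220])

```text
clock: 39.45
eef_pos: [0.5436, -0.1089, 0.1769]
ee_rot: [-0.5, -0.5, -0.5, 0.5]
force: [0.3, 0.9, -1.7]
opening: 0.0183
```

Emit:
send_rows(offset=[[1,0,0],[2,0,0],[3,0,0],[3,0,0],[3,0,0]], rotation=[[0,0,0],[0,0,0],[0,0,0],[0,0,0],[0,0,0]], claw=[220,220,220,220,220])

```text
clock: 39.87
eef_pos: [0.544, -0.109, 0.175]
ee_rot: [0.5, 0.5, 0.499, -0.5]
force: [-1.8, 0.1, 6.5]
opening: 0.0184
```

```bash
python3 over.py lid_knob o25 .544 -.1085 .156
```

```text
side tip 0.58 [ 0.5416 -0.1108  0.1828]
side fit [ 0.5401 -0.1175] 841 1375
top tip 0.69 [ 0.5444 -0.1111  0.181 ]
top fit [ 0.5242 -0.0849] 79 806
```

View pics/o25_side.png

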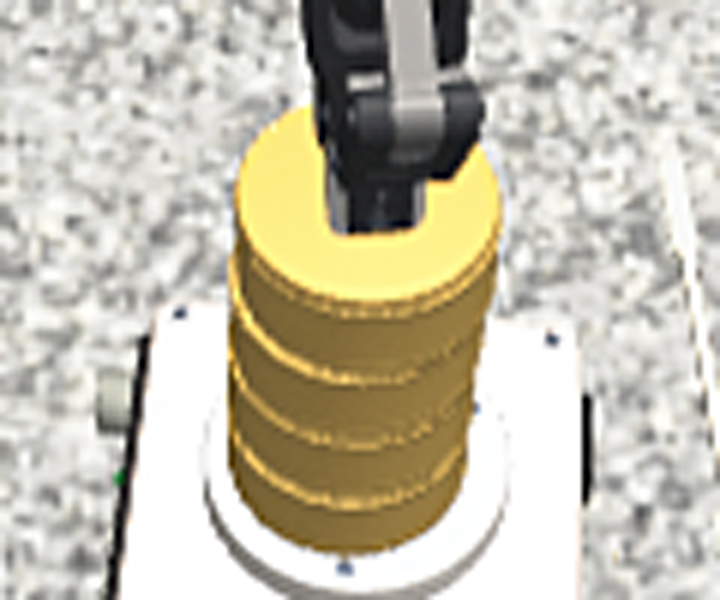

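The lid is home: contact came at the expected height with an even seam. I'm releasing it now.

Emit:
send_rows(offset=[[0.3,0,0],[0,0,0],[0,0,0],[0,0,0],[0,0,0],[0,0,0],[0,0,0],[-2,0,0]], rotation=[[0,0,0],[0,0,0],[0,0,0],[0,0,0],[0,0,0],[0,0,0],[0,0,0],[0,0,0]], claw=[210,190,160,130,100,80,60,60])

```text
clock: 40.83
eef_pos: [0.5434, -0.1089, 0.176]
ee_rot: [-0.5, -0.5, -0.5, 0.5]
force: [0.5, 0.5, -0.4]
opening: 0.0653
```

Emit:
send_rows(offset=[[-10,0,0],[-30,0,0],[-60,0,0],[-90,0,0],[-90,0,0],[-90,0,0],[-90,0,0],[-90,0,0]], rotation=[[0,0,0],[0,0,0],[0,0,0],[0,0,0],[0,0,0],[0,0,0],[0,0,0],[0,0,0]], claw=[60,60,30,0,0,0,0,0])

```text
clock: 41.5
eef_pos: [0.5431, -0.1088, 0.2654]
ee_rot: [-0.499, -0.5, -0.5, 0.5]
force: [-0.1, 0.5, -0.3]
opening: 0.0856
```

```bash
python3 chk.py lid_knob c26 .156; python3 - <<'E'
from h import *
for c in ['top','side']:
    r.read_camera(c)
    for n in ["beaker_mid","dish_mid","spatula_mid"]+names[:5]:
        for d in r.tip_of(c,n)[:1]: print(c,n,round(d['score'],2),w(c,d['centre']).round(4))
E
```

```text
[ 0.5431 -0.1088  0.2654] 41.5
wrist tip 0.92 [ 0.5445 -0.1079  0.1784]
wrist fit [ 0.5449 -0.1091] 4749 5009
side tip 0.87 [ 0.5455 -0.1103  0.182 ]
side fit [ 0.5435 -0.1093] 1308 1338
top tip 0.82 [ 0.5454 -0.11    0.1816]
top fit [ 0.5369 -0.1104] 584 802
top beaker_mid 0.7 [0.574  0.3263 0.03  ]
top dish_mid 0.7 [0.6574 0.1642 0.0088]
top spatula_mid 0.69 [0.5763 0.3295 0.0281]
top pan_mid 0.55 [ 0.541  -0.1095  0.0745]
top sieve_fine_mid 0.44 [ 0.54   -0.111   0.0974]
top sieve_medium_mid 0.58 [ 0.5414 -0.1118  0.1275]
top lid_knob 0.77 [ 0.5467 -0.1118  0.1808]
side beaker_mid 0.65 [0.6613 0.1638 0.0069]
side dish_mid 0.71 [0.6604 0.1626 0.0054]
side spatula_mid 0.65 [ 0.6567 -0.049   0.0011]
side pan_mid 0.58 [ 0.5421 -0.1091  0.0714]
side sieve_fine_mid 0.69 [ 0.543  -0.1057  0.0972]
side sieve_medium_mid 0.77 [ 0.5433 -0.1084  0.1262]
side sieve_coarse_mid 0.83 [ 0.5479 -0.109   0.1509]
side lid_knob 0.66 [ 0.5434 -0.1115  0.1825]
```

View pics/c26_side.png

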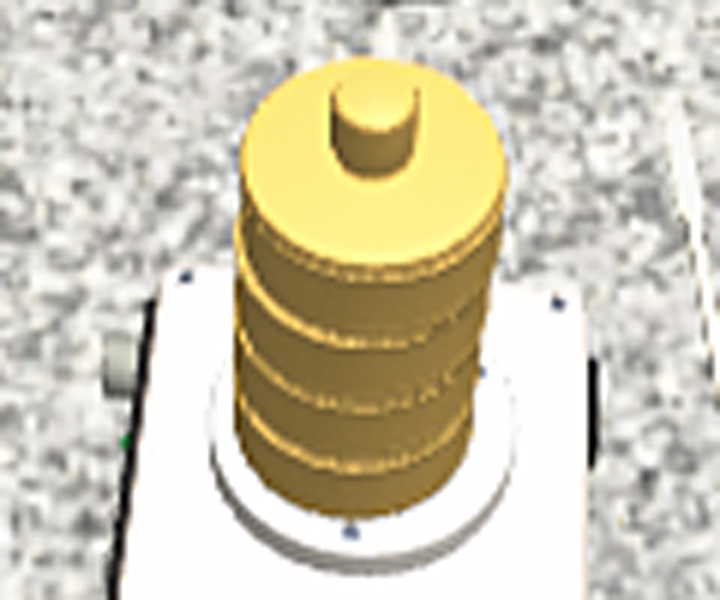

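View pics/c26_wrist.png

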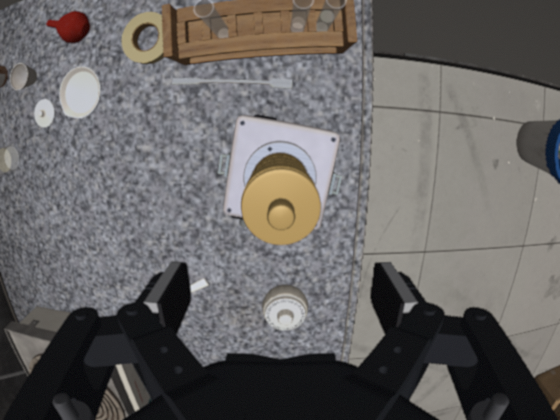

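The tower is complete and level, the fingers are clear, and the bystanders haven't moved. I'm handing in the job.

```bash
python3 -c "
from rig import r
print(r.close_job())"
```

```text
the job is handed in; nothing more can be done
None
```

I built the tower on the shaker from the bottom up: pan, fine, medium and coarse sieve, then the lid. Each part was pressed down until the wrist force showed contact (6–19 N), and only then released. I handed the job in at about 43 s; `close_job` gives no verdict.

**Heights:** The side and top estimates of the five points were 0.071–0.075, 0.097, 0.126–0.128, 0.151–0.153 and 0.181–0.183 m. The expected heights are 0.075, 0.101, 0.127, 0.153 and 0.182 m. The fine sieve's readings are about 4 mm low, as is one of the pan's, which is about the networks' error. The tool height at each release did fit the 26 mm steps.

**Alignment:** In the last side picture the seams are even and the lid looks level. By that view the pan sits about 2 mm towards -x in its seat, within its play.

**Bystanders:** The beaker, dish and spatula looked unmoved, and the arm never went near them. The dish matched in both views, the beaker only in the top view and the spatula only in the side view. The other two readings, beaker from the side and spatula from the top, were mis-detections that landed on the dish and the beaker.

**Checks that disagreed:** The top-view silhouette fits on the stacked parts were up to 2 cm off because of partial masks, so I did not use them.

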